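# Dispense the reference balls from the tilting drum

## Robot

A 6-joint arm with a two-finger parallel gripper is mounted at the origin on the work surface. World frame = base frame: x ahead of the robot, y to its left, z up, the work surface at z = 0. Lengths are in mm, angles in rad, forces in N, time in s.
With the tool pointing down it reaches from about 350 to 775 mm from the base axis. Payload 7.3 kg.
Tool frame: the origin (TCP) lies between the finger pads; the fingertips stand 25 mm ahead of it and the grasp point (between the pads) lies 6 mm ahead of it; z points along the fingers, y is the direction in which the jaws open and shut (so a half turn about z gives the same grasp; the last joint's range is limited). The gripper opens to 92 mm and grips with 3 to 60 N. Pads are 19 mm wide; open, the fingers measure 130 mm over their backs; the gripper's body (75 mm by 190 mm) begins 47 mm behind the grasp point.
Start: joints at [1.204, 0.342, 1.524, -0, 1.275, -0.146], TCP at [114.963, 512.275, 251.741] pointing down, gripper open.
Joint ranges: [-2.53, 2.53], [-0.77, 2.02], [0.04, 2.7], [-1, 4.14], [0.28, 2.66], [-3.11, 3.11]. Speed limits (rad/s): [2.57, 2.57, 3.14, 3.14, 3.14, 3.14].

## Interface

Orientations are given as [roll, pitch, yaw] about the fixed x, y, z axes, in that order (R = Rz(yaw) Ry(pitch) Rx(roll)).
In Python, from plant import get_obs, capture, calibration, close_job gives the robot as it stands. The module is installed in compiled form; this text tells all that it offers.
- The arm moves only by the shell command python3 -m jog 'ROWS'. ROWS is JSON, one flat list of numbers, 5 for each row, row after row: the closure, from 0 (fully open) to 1 (shut), then the shift along the tool's x, y, z in mm, then the turn about the tool's z in degrees. In form: [fingers, tx, ty, tz, yaw, fingers, tx, ty, tz, yaw, ...]. A call has 1 to 5 rows; each row shifts and turns the pose as measured when the row begins, along the tool's axes as they then stand; what a row does not reach is not made up. A row lasts 1/10 s, in which the tool goes at most 50 mm and 8.59 degrees, less where a joint would pass 70% of its speed; a pose out of reach is approached as far as the arm can. A call is refused whole if a number of a shift passes 50 or a number of a turn 8.59, either way. A call with a gripper value outside its range is refused whole. The fingers move at their own pace and stop on an object; the grip force is fixed at half the most. Time passes only in rows, so rows that do not move let the fingers close. It gives the time, the measured TCP pose, the force and the opening at its end, in the units of the state.
- get_obs(): the state, without advancing time (a new reading comes with each control period).
- capture(name): name is "scene" or "side" or "wrist"; returns (picture, depth): 420x560x3 uint8, red, green, blue; 420x560 float32, mm along the optical axis (not along the pixel's ray), 0 where there is no reading.
- calibration(name): a dict with "fovy" (degrees; the focal length in pixels is half the picture's height over the tangent of half this angle, whatever the lens; pixels are square), "cx", "cy" (the principal point, pixels), "k1" (the pictures are not rectified: a ray, as slopes to the right and down, at radius r is drawn at 1 + k1 r^2 times it, then the intrinsics apply), "R" (3x3) and "t" (3): a world point X has camera coordinates R X + t. Camera axes: x right, y down, z forward; pixel columns grow to the right and rows downward; lengths in mm; the calibration is good to about 2 mm. A picture is of the moment at which its call begins: read the wrist's pose just before it. calibration takes no time and is no camera call; for the wrist camera it gives the pose at the moment of the call.
- close_job(): hands the job in, once; it reports no verdict.
The state is a dict: "time": time; "joint_positions": joint angles; "dq": joint speeds; "tau": joint torques, N m; "tool_pos": TCP position; "tcp_rot": TCP orientation; "contact_force": force on the tool from outside, world axes, zero at the start; "moment": the same for the moment, N m; "grip_width": finger opening in mm.
Only numpy, scipy, OpenCV 4.12 (cv2) and the standard library are available. Lean on these libraries where they do the work, as an engineer would, in place of code of your own. Each camera call takes 0.05 s, during which the arm holds its last target.

## Task

Push the grey collecting tray, which has a black handle, into the dock under the tilting dispenser, past the sprung balls until it clicks fully home. Then, with the drum upright, turn the dispenser's blue cap counter-clockwise until the middle-sized hole lies over the outlet at the red pointer, and tip the drum well over (it has a red crank) so that all three white balls run into the tray while the big orange ball stays inside. Finally swing the drum back upright and let go, with the tray still docked and nothing else on the bench shoved about or knocked over.

Things in the scene. Friction and masses are not known exactly. Their poses are not given: they have to be found in the camera images.
- stand: White dispenser stand, fixed; origin on the bench under the pivot axis, z up. Its -x is the pouring side, where the tray's dock opens; its y runs along the pivot axis (170 mm above the bench), crank on the +y side. Uprights at y = +-83 mm, 190 mm high. Its base, 184 mm wide, forms a 20 mm high stop face across the dock at x = -20 mm.
- dock_home (a point): Where the centre of the tray's underside lies when fully home: x = -79 mm, y = 0 in the stand's frame, same axes. The dock is a straight lane along the stand's x between two aluminium rails 28 mm high, inner faces at y = +-45.5 mm, from x = -10 to -115 mm in the stand's frame, flaring outwards to x = -145 mm.
- detents (a point): Midway between the two sprung steel balls of the dock, at x = -95 mm in the stand's frame, 18 mm high. Each stands 4.5 mm out of its rail into the lane and yields sideways. The tray's ridges have to be pushed past them: about 6 to 12 N in all, over the last 25 mm; just beyond, the tray's front meets the stop.
- tray_mid (a point): Centre of the underside of the grey open collecting tray, 118 mm long (its x), 80 mm wide, 55 mm high, wall 4 mm, 0.2 to 0.3 kg, loose on the bench. It docks with its own +x end first, its x along the stand's x, sliding on the bench. A black vertical ridge stands out 2 to 4 mm on each long side, 8 mm behind the middle.
- crank_grip (a point): Centre of the red round crank grip on the drum: bar 14 mm thick, 65 mm long, parallel to the stand's y, 80 mm from the pivot axis, at y = 136 mm in the stand's frame. At tilt q it lies at x = 80 sin(1.047 - q), z = 170 + 80 cos(1.047 - q) mm in the stand's frame, so it swings over the top; it may turn between the fingers.
- cap (a joint): Turn of the blue cap about the drum's axis, rad, 0 to 3.9 (stops), growing counter-clockwise seen from above; starts between 0 and 0.8. At the red pointer, over the outlet, lies the small hole (16 mm) at 1.25, the middle hole (35 mm) at 2.50, the large hole (48 mm) at 3.75. Friction of 0.12 Nm holds it.
- tray_handle (a point): Centre of the tray's black handle: a bar 70 mm long along the tray's x, 18 mm wide (y), 22 mm high, standing out from the tray's -x end; this point is 94 mm from the tray's centre along its -x and 40 mm above its underside.
- drum (a joint): Tilt of the drum: 0 = upright (a stop), growing as it tips towards the stand's -x, to 2.1 rad (a stop; the mouth then points down by 30 degrees over the docked tray). A friction brake of 0.35 Nm holds it wherever it is left. It should be upright while the cap is turned.
- cap_grip (a point): On the cap's axis, at the height to grip its white bar: bar 44 mm long, 16 mm wide, 42 mm high, standing on the 140 mm wide blue cap; this point is 14 mm below the bar's top and 28 mm above the cap's upper face, 268 mm above the bench with the drum upright. The axes of this point are the cap's: x along the bar, z up out of the cap.
- mid_hole (a point): Centre of the middle hole (35 mm) in the cap's upper face, 42 mm from the cap's axis.
- outlet (a point): Outlet of the drum's clear chute, just under the cap, 42 mm from the cap's axis on the pouring side (the stand's -x when upright), beside a red pointer on the drum's edge. The middle hole has to lie over it, within about 6 mm.
- ball_a_center (a point): Centre of a white glazed reference ball, 26 mm across, 30 g, inside the drum's chute at the start.
- ball_b_center (a point): Centre of the second white ball, the same.
- ball_c_center (a point): Centre of the third white ball, the same.
- big_ball_center (a point): Centre of the orange ball, 38 mm across, under the white ones inside the chute; it would fall out through the large hole.
- cast_a: Bystander: plaster dental cast, round base, about 66 mm across and 45 mm high, tan on a white base; origin at the centre of its underside.
- cast_b: Bystander: plaster dental cast, as the other but cream coloured; origin at the centre of its underside.
- pot: Bystander: lilac-blue pot with instruments, 68 mm across, 85 mm high (instruments to 120 mm); origin at the centre of its underside.
- bur_block: Bystander: orange block with small steel burs, 85 x 55 x 30 mm (burs to 46 mm); origin at the centre of its underside.
- bottle: Bystander: amber bottle, 56 mm across, 120 mm high; origin at the centre of its underside.
- spatula: Bystander: spatula, 170 mm long, lying flat; origin at the centre of its underside.
There are look-alikes about, which are no part of the job. Leave any green or turquoise look-alike of the part that bears tray_mid alone.

How it is judged (in metres and radians):
On the way, in this order (a step that is already met when the one before it is completed fails the run):
1. the tray is pushed fully home in the dock (x of tray_mid in the frame of stand between -0.083 and -0.074 m and y of tray_mid in the frame of stand between -0.006 and 0.006 m and angle between tray_mid's own z axis and vertical below 0.06 rad and height (world z) of tray_mid below 0.006 m), for 0.2 s.
2. the cap's middle hole lies over the outlet, drum upright, tray still docked (all of step 1 and value of joint cap between 2.33 and 2.67 rad and value of joint drum below 0.25 rad), for 0.2 s.
3. all three white balls have run into the docked tray (all of step 1 and x of ball_a_center in the frame of tray_mid between -0.056 and 0.056 m and y of ball_a_center in the frame of tray_mid between -0.037 and 0.037 m and z of each of ball_a_center, ball_b_center, ball_c_center in the frame of tray_mid below 0.05 m and x of ball_b_center in the frame of tray_mid between -0.056 and 0.056 m and y of ball_b_center in the frame of tray_mid between -0.037 and 0.037 m and x of ball_c_center in the frame of tray_mid between -0.056 and 0.056 m and y of ball_c_center in the frame of tray_mid between -0.037 and 0.037 m and value of joint drum above 1.3 rad), for 0.2 s.
At the end, for the whole second after the job is handed in: The tray is fully home in the dock (within about 4 mm of the stop, flat on the bench), all three white balls lie in it, the drum is back upright (within 0.15 rad) with the orange ball still in it, everything is released and at rest (all of step 1 and x of ball_a_center in the frame of tray_mid between -0.056 and 0.056 m and y of ball_a_center in the frame of tray_mid between -0.037 and 0.037 m and z of each of ball_a_center, ball_b_center, ball_c_center in the frame of tray_mid below 0.05 m and x of ball_b_center in the frame of tray_mid between -0.056 and 0.056 m and y of ball_b_center in the frame of tray_mid between -0.037 and 0.037 m and x of ball_c_center in the frame of tray_mid between -0.056 and 0.056 m and y of ball_c_center in the frame of tray_mid between -0.037 and 0.037 m and value of joint drum below 0.15 rad and distance between big_ball_center and outlet below 0.13 m and linear speed of tray below 0.02 m/s); the robot touches nothing.
It fails at once if the orange ball leaves the drum (distance between big_ball_center and outlet above 0.15 m).
It fails at once if a cast, the pot, the bur block, the bottle or the spatula is shoved by more than 30 mm or tipped over (distance of any of cast_a, cast_b, pot, bur_block, bottle, spatula from where it was at the start of the episode above 0.03 m or angle between any of cast_a, cast_b, pot, bur_block, bottle, spatula's own z axis and vertical above 0.5 rad).
It also fails if it takes over 72 s, if anything falls off the work surface, if the arm or the gripper's body presses on something with over 40 N, if the wrist force passes 120 N, or if a joint passes its speed limit or range.

## Working session

There is one attempt and no reset: what is moved stays moved. The work goes in short steps, Python scripts to look and compute and a shell command to move; the robot and the scene stay as the last step left them, time stands still between calls to the robot, and variables do not carry over. Pictures are saved under pics/ and viewed, and the job is handed in when it is done.

```bash
mkdir -p pics; ls; python3 - <<'E'
from plant import *
import cv2
print(get_obs())
for n in ["scene","side","wrist"]:
    c=calibration(n); print(n,c)
    p,d=capture(n); cv2.imwrite(f"pics/{n}0.png",p[:,:,::-1])
    import numpy as np; np.save(f"pics/{n}0_d.npy",d)
E
```

```text
pics
{'time': 0.0, 'joint_positions': array([ 1.20403546e+00,  3.42757468e-01,  1.52500336e+00, -1.67712674e-05,
        1.27542056e+00, -1.46005743e-01]), 'dq': array([-0.00079022, -0.00047383, -0.00013306, -0.00014918, -0.00170941,
        0.00245619]), 'tau': array([ 1.09494482e-03, -4.31246996e+01, -2.44226038e+01,  7.19908183e-02,
        5.60121203e-02, -1.67094618e-04]), 'tool_pos': array([114.80939657, 511.91418399, 251.03167602]), 'tcp_rot': array([-3.14001848e+00, -2.15275421e-04,  2.92084226e+00]), 'contact_force': array([-0.22284395,  0.36247812,  0.22769691]), 'moment': array([-0.0063493 , -0.01554463, -0.01405378]), 'grip_width': 91.62679634302735}
scene {'fovy': 50.92460373741264, 'cx': 282.6309680139842, 'cy': 216.0252992468223, 'k1': -0.020049243069186908, 'R': array([[-0.45150067,  0.89197496,  0.02297437],
       [ 0.46200993,  0.25573332, -0.84920392],
       [-0.76334394, -0.37280175, -0.52756505]]), 't': array([ 305.57813005,  -78.91534285, 2068.58351528])}
side {'fovy': 42.74578546779004, 'cx': 285.2484034659697, 'cy': 215.3931394630731, 'k1': -0.07812117322261034, 'R': array([[ 0.99682522, -0.07954276,  0.00352543],
       [-0.05949456, -0.77354644, -0.63094081],
       [ 0.05291386,  0.62872797, -0.77582296]]), 't': array([-564.71189323,   91.13570979, 1886.35847822])}
wrist {'fovy': 60.28419769669998, 'cx': 281.376308507554, 'cy': 207.01357272104585, 'k1': -0.0899457849687891, 'R': array([[ 0.21817676,  0.97590726, -0.00198047],
       [ 0.93407421, -0.20823577,  0.29007453],
       [ 0.28267344, -0.06513743, -0.95700201]]), 't': array([-523.88382103,  -36.01132341,  390.9060773 ])}
```

View pics/scene0.png

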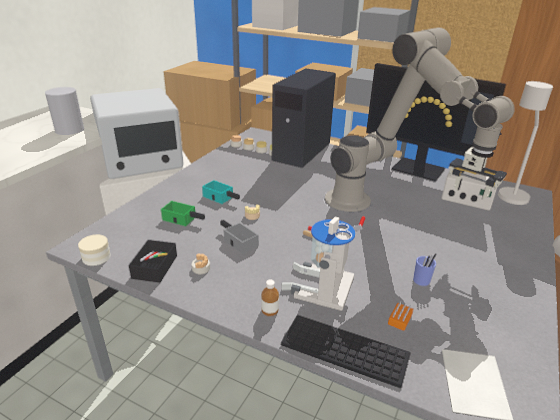

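View pics/side0.png

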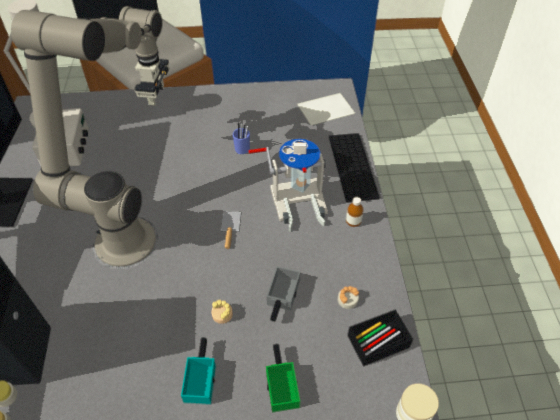

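View pics/wrist0.png

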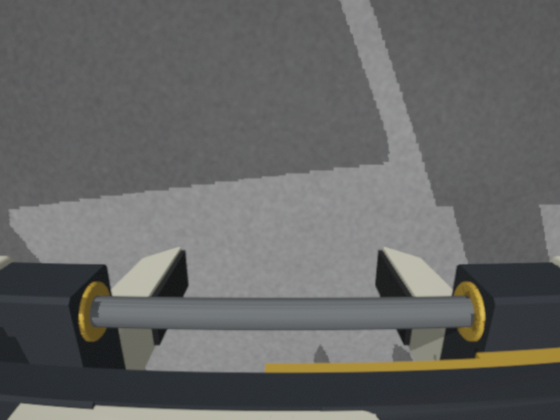

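Candidates for the tray in the side view: grey tray (283,288) with black handle (277,310); teal (198,380) and green (282,390) are look-alikes. The grey one fits. I'll confirm it in an enlarged crop.

```bash
cat > h.py <<'E'
import numpy as np, cv2
from plant import *
def intr(c):
    f=210/np.tan(np.radians(c["fovy"])/2); return f
def ray(c,u,v):
    f=intr(c); xd=np.array([(u-c["cx"])/f,(v-c["cy"])/f]); x=xd.copy()
    for _ in range(20): x=xd/(1+c["k1"]*(x@x))
    d=np.array([x[0],x[1],1.0]); R=np.array(c["R"]); t=np.array(c["t"])
    return -R.T@t, R.T@d   # origin, dir (unit depth)
def onplane(c,u,v,z):
    o,d=ray(c,u,v); return o+d*(z-o[2])/d[2]
def bydepth(c,u,v,dep):
    o,d=ray(c,u,v); return o+d*dep
def proj(c,X):
    p=np.array(c["R"])@np.array(X,float)+np.array(c["t"]); s=p[:2]/p[2]; s=s*(1+c["k1"]*(s@s)); f=intr(c)
    return s[0]*f+c["cx"],s[1]*f+c["cy"]
def tri(c1,p1,c2,p2):
    o1,d1=ray(c1,*p1); o2,d2=ray(c2,*p2)
    A=np.stack([d1,-d2],1); s=np.linalg.lstsq(A,o2-o1,rcond=None)[0]
    a=o1+s[0]*d1; b=o2+s[1]*d2
    return (a+b)/2, np.linalg.norm(a-b)
E
python3 - <<'E'
import cv2
p=cv2.imread("pics/side0.png")
a=cv2.resize(p[125:335,205:385],None,fx=3.5,fy=3.5,interpolation=cv2.INTER_CUBIC)[:600*2]
cv2.imwrite("pics/c1.png",cv2.resize(p[130:235,230:370],None,fx=5.5,fy=5.5,interpolation=cv2.INTER_CUBIC))
cv2.imwrite("pics/c2.png",cv2.resize(p[230:330,200:340],None,fx=5.5,fy=5.5,interpolation=cv2.INTER_CUBIC))
q=cv2.imread("pics/scene0.png")
cv2.imwrite("pics/c3.png",cv2.resize(q[205:310,230:370],None,fx=5.5,fy=5.5,interpolation=cv2.INTER_CUBIC))
E
```

```text
(no output)
```

View pics/c1.png

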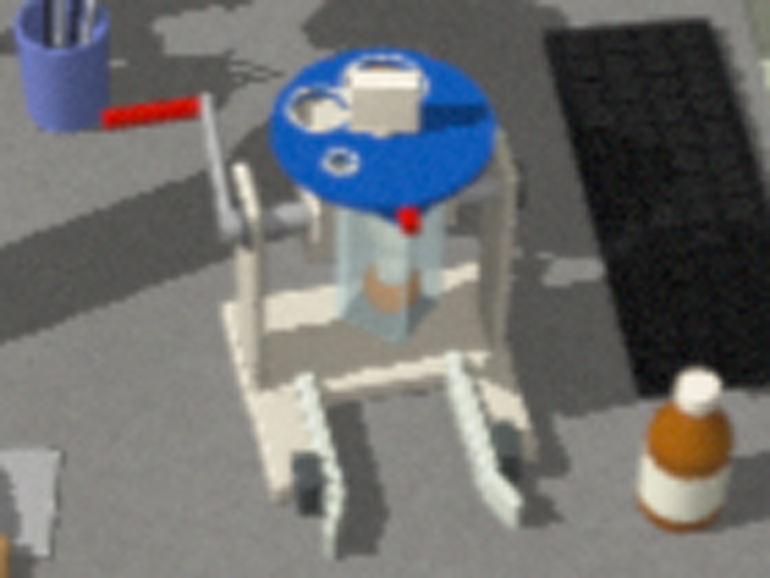

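View pics/c2.png

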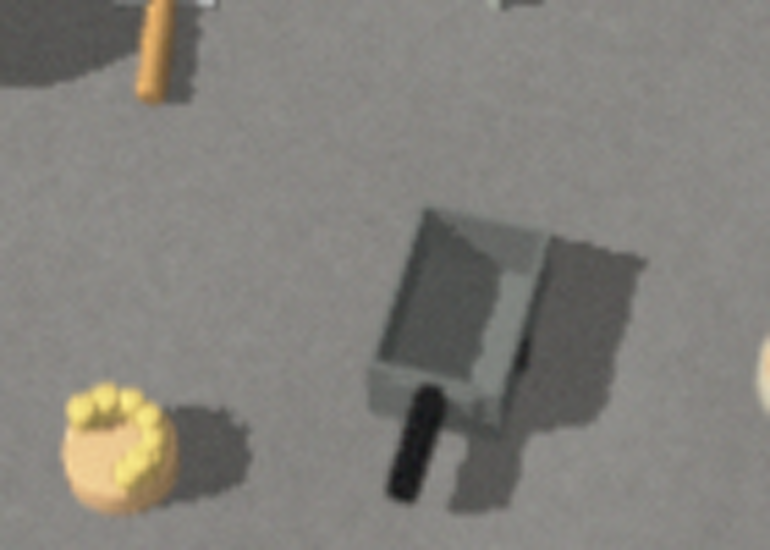

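View pics/c3.png

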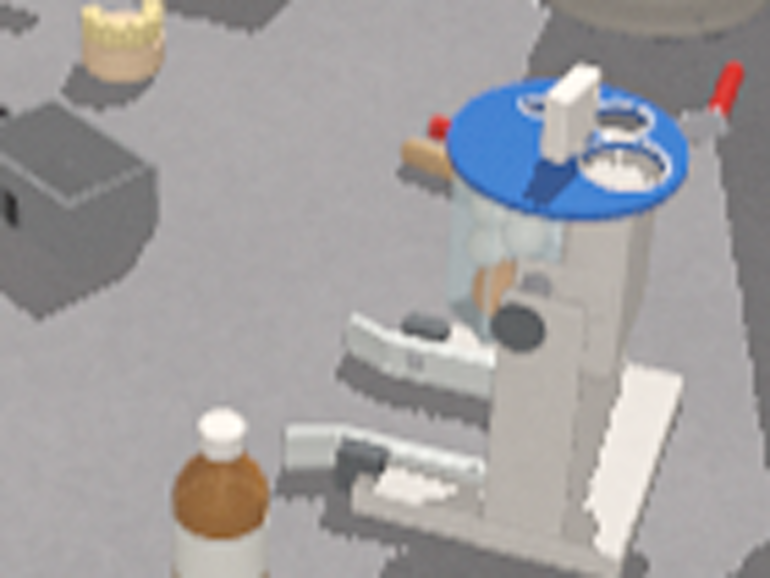

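```bash
python3 - <<'E'
from h import *
c=calibration("side"); s=calibration("scene")
P=cv2.imread("pics/side0.png"); S=cv2.imread("pics/scene0.png")
def m(img,lo,hi,roi):
    h=cv2.cvtColor(img,cv2.COLOR_BGR2HSV); k=cv2.inRange(h,lo,hi); z=np.zeros_like(k); x0,y0,x1,y1=roi; z[y0:y1,x0:x1]=k[y0:y1,x0:x1]; return z
def hull_center(img,cal,roi,z):
    k=m(img,(100,180,80),(125,255,255),roi); pts=cv2.findNonZero(k)[:,0]
    hu=cv2.convexHull(pts)[:,0].astype(float)
    W=np.array([onplane(cal,u,v,z)[:2] for u,v in hu]).astype(np.float32)
    return cv2.minEnclosingCircle(W), cv2.fitEllipse(W) if len(W)>5 else None
print("cap side",hull_center(P,c,(270,130,330,175),240))
print("cap scene",hull_center(S,s,(300,210,360,250),240))
# tray rim
for n,p in dict(fl=(277.8,267.8),fr=(300.2,272.4),nl=(267.6,296.4),nr=(290.4,301.5)).items(): print(n,onplane(c,*p,55).round(1))
print("h0",onplane(c,276.2,320-49/5.5,51).round(1)," end",onplane(c,273.3,319.5,51).round(1))
# red things
for img,cal,nm in ((P,c,"side"),(S,s,"scene")):
    k=m(img,(0,200,120),(6,255,255),(230,130,330,180) if nm=="side" else (300,205,375,245))
    n,l,st,ce=cv2.connectedComponentsWithStats(k)
    for i in range(1,n):
        if st[i,4]>4: print(nm,st[i],ce[i].round(1))
o=lambda x,y:(230+x/5.5,130+y/5.5)
for n,p,z in (("railtipL",(333,500),28),("railtipR",(517,495),28),("railstartL",(305,378),28),("railstartR",(455,355),28),("baseL",(280,498),0),("baseR",(535,455),0)):
    print(n,onplane(c,*o(*p),z).round(1))
E
```

```text
cap side (((624.629150390625, 149.161376953125), 71.35936737060547), ((625.154541015625, 149.89231872558594), (135.7830352783203, 141.7646484375), 163.7772979736328))
cap scene (((632.4507446289062, 152.58676147460938), 67.68379211425781), ((625.2694702148438, 151.90892028808594), (107.39561462402344, 139.56829833984375), 171.9375762939453))
fl [ 526.8 -189.    55. ]
fr [ 598.1 -212.5   55. ]
nl [ 487.2 -293.9   55. ]
nr [ 557.1 -317.7   55. ]
h0 [ 510.6 -345.9   51. ]  end [ 499.8 -374.3   51. ]
side [249 148  17   5  46] [256.6 150. ]
side [303 169   3   3   5] [304.  169.8]
railtipL [587.3  24.4  28. ]
railtipR [706.7  19.4  28. ]
railstartL [577.5 129.9  28. ]
railstartR [680.1 142.7  28. ]
baseL [554.8  51.    0. ]
baseR [727.4  74.5   0. ]
```

```bash
python3 - <<'E'
from h import *
c=calibration("side"); s=calibration("scene")
S=cv2.imread("pics/scene0.png")
g=onplane(c,256.6,150,210); print("grip",g)
for C in ((625,150),(625.2,151)):
    d=g[:2]-np.array(C); print(np.hypot(*d),"exp",np.hypot(136,69.3), "yaw",np.degrees(np.arctan2(d[1],d[0])-np.arctan2(136,69.3)))
for z in (225,230,235):
    p=onplane(c,304,169.8,z); d=p[:2]-np.array([625,150]); print("ptr",p,np.hypot(*d),"yaw",np.degrees(np.arctan2(-d[1],-d[0])))
# rail edges by depth: top-down height map
D=np.load("pics/side0_d.npy"); 
pts=[]
for v in range(120,240):
    for u in range(220,380):
        if D[v,u]>0: pts.append(bydepth(c,u,v,D[v,u]))
pts=np.array(pts)
def show(lo,hi):
    q=pts[(pts[:,2]>lo)&(pts[:,2]<hi)]; return q
img=np.zeros((340,320,3),np.uint8)
D2=np.load("pics/scene0_d.npy"); p2=[]
for v in range(200,320):
    for u in range(270,380):
        if D2[v,u]>0: p2.append(bydepth(s,u,v,D2[v,u]))
p2=np.array(p2)
def col(z):
    return (60,60,60) if z<6 else (255,255,0) if z<14 else (0,255,0) if z<35 else (0,128,255) if z<180 else (0,0,255)
allp=np.vstack([pts,p2]); allp=allp[np.argsort(allp[:,2])]
for x,y,z in allp:
    i=int(x-460);j=int(290-y)
    if 0<=i<320 and 0<=j<340: cv2.circle(img,(i,j),1,col(z),-1)
cv2.imwrite("pics/top.png",cv2.resize(img,None,fx=1.76,fy=1.76))
np.save("pics/pts.npy",allp)
E
```

```text
grip [481.4522004  205.82212036 210.        ]
154.01973864372994 exp 152.63842897514374 yaw 95.75171426070162
153.84698492660078 exp 152.63842897514374 yaw 96.12581190624793
ptr [635.3971017   83.00456105 225.        ] 67.79740823962238 yaw 98.82142989092647
ptr [634.75428958  78.21465945 230.        ] 72.44502249058098 yaw 97.73803621906617
ptr [634.11147746  73.42475784 235.        ] 77.11541177282845 yaw 96.78556397770093
```

View pics/top.png

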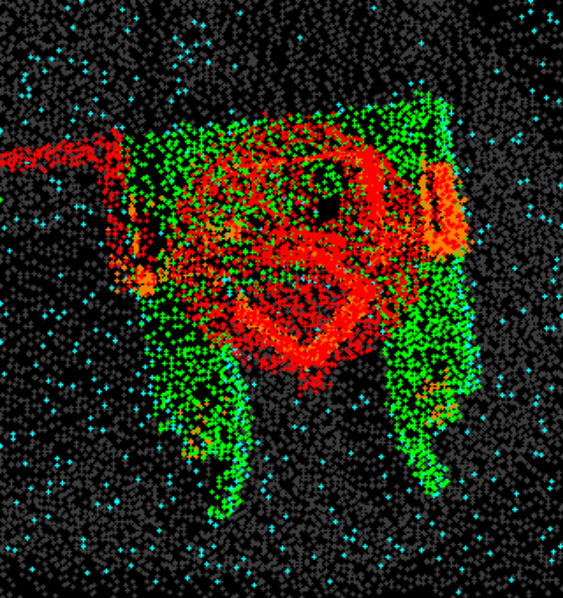

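Depth top view shows the stand: base back edge (127,135)–(445,97) and right edge give yaw ≈96.6°, with the origin ≈(625,150). The crop confirms the grey tray with black handle at the +y-facing lane, centre ≈(542,-253), yaw ≈70°. Next is a row-planning helper, then approach.

```bash
cat > plan.py <<'E'
import sys; from h import *
def plan(x,y,z,yawdeg,N):
    o=get_obs(); p=o["tool_pos"]; r=o["tcp_rot"]; y0=np.degrees(r[2])
    dy=(yawdeg-y0+180)%360-180
    d=(np.array([x,y,z])-p)/N
    print("t",round(o["time"],2),"pos",p.round(1),"rpy",np.degrees(r).round(1),"d",(d*N).round(1),"dyaw",round(dy,1),"F",o["contact_force"].round(1),"w",round(o["grip_width"],1),"j6",round(o["joint_positions"][5],2))
    for i in range(N):
        a=np.radians(y0+dy*i/N); X=np.array([np.cos(a),np.sin(a),0]);Y=np.array([np.sin(a),-np.cos(a),0])
        print("f, %.1f,%.1f,%.1f,%.2f"%(d@X,d@Y,-d[2],-dy/N), end="\n" if i%5==4 else ", ")
    print()
if __name__=="__main__":
    a=[float(v) for v in sys.argv[1:6]]; plan(*a[:4],int(a[4]))
E
python3 plan.py 350 300 340 130 10
python3 -m jog '[0,0,0,-20,0, 0,0,0,-40,0]'
```

```text
t 0.15 pos [114.9 512.  251.2] rpy [-179.9   -0.   167.4] d [ 235.1 -212.    88.8] dyaw -37.4 F [ 0.1  0.4 -0.6] w 91.6 j6 -0.15
f, -27.6,-15.5,-8.9,3.74, f, -28.5,-13.7,-8.9,3.74, f, -29.4,-11.8,-8.9,3.74, f, -30.1,-9.9,-8.9,3.74, f, -30.7,-7.9,-8.9,3.74
f, -31.1,-5.9,-8.9,3.74, f, -31.4,-3.8,-8.9,3.74, f, -31.6,-1.8,-8.9,3.74, f, -31.7,0.3,-8.9,3.74, f, -31.6,2.3,-8.9,3.74

time: 0.35
tool_pos: [114.0, 509.6, 306.7]
tcp_rot: [-3.127, -0.002, 2.921]
contact_force: [0.7, 1.0, 0.9]
grip_width: 91.8
```

```bash
python3 -m jog '[0,-28,-15,-5,4, 0,-28,-14,-5,4, 0,-29,-12,-5,4, 0,-30,-10,-5,4, 0,-31,-8,-5,4]'
python3 -m jog '[0,-31,-6,-3,4, 0,-31,-4,-3,4, 0,-32,-2,-3,4, 0,-32,0,-3,4, 0,-32,2,-3,4]'
python3 plan.py 430 0 335 100 8
```

```text
time: 0.85
tool_pos: [231.4, 402.2, 336.4]
tcp_rot: [-3.134, 0.001, 2.566]
contact_force: [0.9, -0.1, -0.0]
grip_width: 91.9
time: 1.35
tool_pos: [347.4, 284.5, 352.0]
tcp_rot: [-3.134, 0.004, 2.203]
contact_force: [0.3, 0.1, 0.5]
grip_width: 91.9
t 1.35 pos [347.4 284.5 352. ] rpy [-179.5    0.2  126.2] d [  82.6 -284.5  -17. ] dyaw -26.2 F [0.3 0.1 0.5] w 91.9 j6 -0.11
f, -34.8,-12.7,2.1,3.28, f, -35.5,-10.7,2.1,3.28, f, -36.0,-8.6,2.1,3.28, f, -36.5,-6.5,2.1,3.28, f, -36.8,-4.5,2.1,3.28
f, -37.0,-2.3,2.1,3.28, f, -37.0,-0.2,2.1,3.28, f, -37.0,1.9,2.1,3.28,
```

```bash
python3 -m jog '[0,-35,-13,2,3.3, 0,-36,-11,2,3.3, 0,-36,-9,2,3.3, 0,-37,-7,2,3.3, 0,-37,-5,2,3.3]'
python3 -m jog '[0,-37,-2,2,3.3, 0,-37,0,2,3.3, 0,-37,2,2,3.3]'
python3 plan.py 510 -342 200 70 9
```

```text
time: 1.85
tool_pos: [399.2, 97.7, 342.1]
tcp_rot: [-3.135, 0.006, 1.903]
contact_force: [1.6, -0.1, -1.1]
grip_width: 91.6
time: 2.15
tool_pos: [429.0, -14.1, 336.2]
tcp_rot: [-3.136, 0.006, 1.723]
contact_force: [0.9, 1.2, 0.6]
grip_width: 91.8
t 2.15 pos [429.  -14.1 336.2] rpy [-179.7    0.4   98.7] d [  81.  -327.9 -136.2] dyaw -28.7 F [0.9 1.2 0.6] w 91.8 j6 -0.36
f, -37.4,3.4,15.1,3.19, f, -37.1,5.5,15.1,3.19, f, -36.8,7.5,15.1,3.19, f, -36.3,9.5,15.1,3.19, f, -35.7,11.5,15.1,3.19
f, -35.0,13.5,15.1,3.19, f, -34.2,15.4,15.1,3.19, f, -33.3,17.3,15.1,3.19, f, -32.3,19.2,15.1,3.19,
```

```bash
python3 -m jog '[0,-37,3,12,3.2, 0,-37,5,12,3.2, 0,-37,7,12,3.2, 0,-36,9,12,3.2, 0,-36,11,12,3.2]'
python3 -m jog '[0,-35,13,12,3.2, 0,-34,15,12,3.2, 0,-33,17,12,3.2, 0,-32,19,12,3.2, 0,0,0,0,0]'
python3 plan.py 510 -342 120 70 2
python3 - <<'E'
from h import *
c=calibration("wrist"); p,d=capture("wrist"); cv2.imwrite("pics/w1.png",p[:,:,::-1]); np.save("pics/w1_d.npy",d)
import pickle; pickle.dump(c,open("pics/w1.pkl","wb")); print(-c["R"].T@c["t"])
E
```

```text
time: 2.65
tool_pos: [471.0, -204.9, 276.0]
tcp_rot: [-3.14, 0.008, 1.431]
contact_force: [0.9, -0.0, -0.0]
grip_width: 91.7
time: 3.15
tool_pos: [502.1, -360.4, 222.1]
tcp_rot: [-3.136, 0.006, 1.192]
contact_force: [-0.8, 0.1, -0.3]
grip_width: 91.5
t 3.15 pos [ 502.1 -360.4  222.1] rpy [-179.7    0.4   68.3] d [   7.9   18.4 -102.1] dyaw 1.7 F [-0.8  0.1 -0.3] w 91.5 j6 -0.36
f, 10.0,0.3,51.1,-0.86, f, 10.0,0.4,51.1,-0.86, 
[ 531.71081639 -286.71802021  354.01335311]
```

View pics/w1.png

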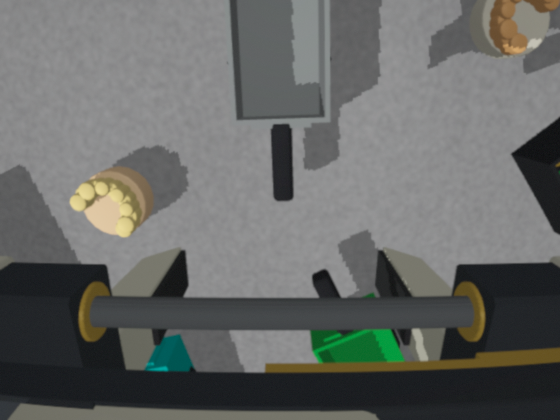

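Wrist view: handle from (281,125) to (283,200), tray rim near edge (236,121)–(329,122), and green/teal look-alikes below (to be left alone).

```bash
python3 - <<'E'
from h import *
import pickle; c=pickle.load(open("pics/w1.pkl","rb"))
for n,p,z in (("h0",(281.5,126),51),("h1",(283.5,199),51),("nl",(236.5,120),55),("nr",(329,121),55),("fl",(231.5,20),55),("fr",(330,20),55)): print(n,onplane(c,*p,z).round(1))
a=onplane(c,281.5,126,51);b=onplane(c,283.5,199,51); d=a-b; print("mid",(a+b)/2,"yaw",np.degrees(np.arctan2(d[1],d[0])),np.linalg.norm(d))
E
```

```text
h0 [ 521. -309.   51.]
h1 [ 499.5 -367.8   51. ]
nl [ 489.  -290.7   55. ]
nr [ 558.4 -319.1   55. ]
fl [ 515.4 -219.6   55. ]
fr [ 585.3 -247.5   55. ]
mid [ 510.25079932 -338.41446497   51.        ] yaw 69.93284588081707 62.624707170303395
```

```bash
python3 -m jog '[0,11,0,40,-1.7, 0,10,0,45,0, 0,0,0,45,0, 0,0,0,35,0, 0,0,0,5,0]'
python3 plan.py 510 -340 46 70 1
```

```text
time: 3.7
tool_pos: [510.6, -335.4, 53.0]
tcp_rot: [3.14, 0.007, 1.231]
contact_force: [-0.4, -0.4, -0.1]
grip_width: 91.9
t 3.7 pos [ 510.6 -335.4   53. ] rpy [179.9   0.4  70.5] d [-0.6 -4.6 -7. ] dyaw -0.5 F [-0.4 -0.4 -0.1] w 91.9 j6 -0.36
f, -4.6,0.9,7.0,0.51,
```

```bash
python3 -m jog '[0.5,-4,1,7,0.5, 1,0,0,0,0, 1,0,0,0,0, 1,0,0,0,0, 1,0,0,0,0]'
python3 -m jog '[1,0,0,0,0, 1,0,0,0,0]'
python3 plan.py 649.5 -61 46 96.6 10
```

```text
time: 4.2
tool_pos: [513.3, -340.6, 52.8]
tcp_rot: [3.131, 0.01, 1.223]
contact_force: [-0.1, 0.2, -0.8]
grip_width: 56.5
time: 4.4
tool_pos: [513.8, -341.2, 54.4]
tcp_rot: [3.128, 0.011, 1.223]
contact_force: [0.0, 0.2, -0.2]
grip_width: 40.3
t 4.4 pos [ 513.8 -341.2   54.4] rpy [179.2   0.6  70.1] d [135.7 280.2  -8.4] dyaw 26.5 F [ 0.   0.2 -0.2] w 40.3 j6 -0.36
f, 31.0,3.2,0.8,-2.65, f, 30.8,4.6,0.8,-2.65, f, 30.5,6.1,0.8,-2.65, f, 30.2,7.5,0.8,-2.65, f, 29.8,8.9,0.8,-2.65
f, 29.4,10.2,0.8,-2.65, f, 28.9,11.6,0.8,-2.65, f, 28.3,12.9,0.8,-2.65, f, 27.7,14.2,0.8,-2.65, f, 27.0,15.5,0.8,-2.65
```

```bash
python3 -m jog '[1,0,2,8,0, 1,0,0,0,0, 1,0,0,0,0, 1,0,0,0,0, 1,0,0,0,0]'
python3 plan.py 649.5 -61 46 96.6 10
```

```text
time: 4.9
tool_pos: [515.6, -342.0, 46.1]
tcp_rot: [3.129, 0.011, 1.223]
contact_force: [-1.3, 0.2, 1.2]
grip_width: 17.8
t 4.9 pos [ 515.6 -342.    46.1] rpy [179.3   0.6  70.1] d [ 1.339e+02  2.810e+02 -1.000e-01] dyaw 26.5 F [-1.3  0.2  1.2] w 17.8 j6 -0.36
f, 31.0,3.0,0.0,-2.65, f, 30.8,4.5,0.0,-2.65, f, 30.6,5.9,0.0,-2.65, f, 30.3,7.3,0.0,-2.65, f, 29.9,8.7,0.0,-2.65
f, 29.5,10.0,0.0,-2.65, f, 29.0,11.4,0.0,-2.65, f, 28.4,12.7,0.0,-2.65, f, 27.8,14.0,0.0,-2.65, f, 27.1,15.3,0.0,-2.65
```

```bash
python3 - <<'E'
from h import *
c=calibration("side")
a=np.radians(96.6); X=np.array([np.cos(a),np.sin(a)]);Y=np.array([-np.sin(a),np.cos(a)]);O=np.array([625,150.5])
o=lambda x,y:(230+x/5.5,130+y/5.5)
p=onplane(c,*o(700,385),115); print("bottle",p,"stand",(p[:2]-O)@X,(p[:2]-O)@Y)
p2=onplane(c,*o(682,500),28); print("bottle low ctr",p2)
for n,q,z in (("spat handle",o(0,550),5),("spat blade",o(30,500),0),("spat end",(232,213),0),("castb",(349,297),40),("pot",(241,145),50)): 
    p=onplane(c,*q,z); print(n,p.round(),"stand",((p[:2]-O)@X).round(),((p[:2]-O)@Y).round())
E
```

```text
bottle [819.23941678  30.06273516 115.        ] stand -141.96442393283672 -179.1094305993408
bottle low ctr [813.04875013   7.00300749  28.        ]
spat handle [370.  18.   5.] stand -102.0 268.0
spat blade [390.  62.   0.] stand -61.0 243.0
spat end [378. 100.  -0.] stand -22.0 251.0
castb [ 745. -308.   40.] stand -469.0 -67.0
pot [423. 406.  50.] stand 277.0 172.0
```

```bash
python3 plan.py 660.5 -160 46 96.6 8
```

```text
t 4.9 pos [ 515.6 -342.    46.1] rpy [179.3   0.6  70.1] d [ 1.449e+02  1.820e+02 -1.000e-01] dyaw 26.5 F [-1.3  0.2  1.2] w 17.8 j6 -0.36
f, 27.6,9.3,0.0,-3.31, f, 27.0,10.9,0.0,-3.31, f, 26.3,12.4,0.0,-3.31, f, 25.5,13.9,0.0,-3.31, f, 24.7,15.4,0.0,-3.31
f, 23.8,16.8,0.0,-3.31, f, 22.8,18.1,0.0,-3.31, f, 21.7,19.4,0.0,-3.31,
```

```bash
python3 -m jog '[1,14,5,0,-1.7, 1,14,5,0,-1.7, 1,14,5,0,-1.7, 1,13,6,0,-1.7, 1,13,6,0,-1.7]'
python3 -m jog '[1,13,6,0,-1.7, 1,13,7,0,-1.7, 1,13,7,0,-1.7, 1,12,8,0,-1.7, 1,12,8,0,-1.7]'
python3 plan.py 660.5 -160 46 96.6 5
```

```text
time: 5.4
tool_pos: [563.6, -281.9, 46.1]
tcp_rot: [3.13, 0.015, 1.382]
contact_force: [-0.4, -1.9, 2.7]
grip_width: 18.1
time: 5.9
tool_pos: [611.6, -217.9, 46.1]
tcp_rot: [3.132, 0.018, 1.546]
contact_force: [-1.8, -3.3, 3.4]
grip_width: 18.1
t 5.9 pos [ 611.6 -217.9   46.1] rpy [179.4   1.   88.6] d [48.9 57.9 -0.1] dyaw 8.0 F [-1.8 -3.3  3.4] w 18.1 j6 -0.42
f, 11.8,9.5,0.0,-1.60, f, 11.5,9.8,0.0,-1.60, f, 11.3,10.1,0.0,-1.60, f, 11.0,10.4,0.0,-1.60, f, 10.7,10.7,0.0,-1.60
```

```bash
python3 -m jog '[1,12,9.5,0,-1.7, 1,12,10,0,-1.7, 1,11,10,0,-1.7, 1,11,10.5,0,-1.7, 1,11,11,0,-1.7]'
python3 plan.py 660.5 -160 46 96.6 1
python3 - <<'E'
from h import *
import pickle
c=calibration("wrist"); p,d=capture("wrist"); cv2.imwrite("pics/w2.png",p[:,:,::-1]); np.save("pics/w2_d.npy",d)
pickle.dump(c,open("pics/w2.pkl","wb"))
p,d=capture("side"); cv2.imwrite("pics/s2.png",p[:,:,::-1]);np.save("pics/s2_d.npy",d)
E
```

```text
time: 6.4
tool_pos: [664.5, -154.1, 46.1]
tcp_rot: [3.134, 0.02, 1.708]
contact_force: [-1.7, -2.9, 5.3]
grip_width: 17.9
t 6.4 pos [ 664.5 -154.1   46.1] rpy [179.6   1.1  97.8] d [-4.  -5.9 -0.1] dyaw -1.2 F [-1.7 -2.9  5.3] w 17.9 j6 -0.46
f, -5.3,-4.8,0.1,1.24,
```

View pics/w2.png

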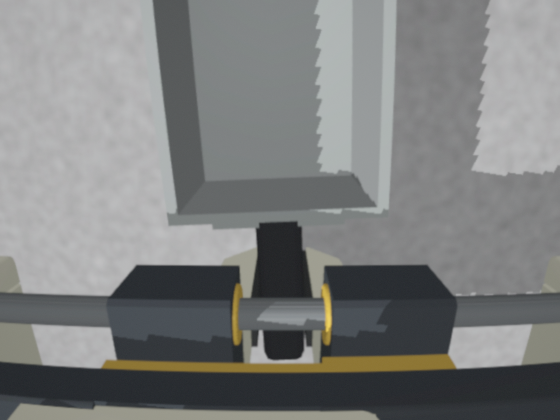

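View pics/s2.png

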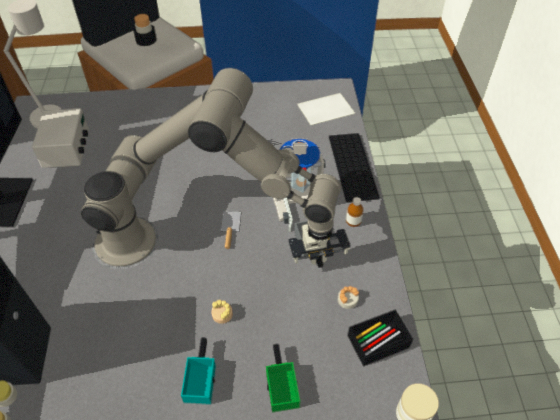

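```bash
python3 - <<'E'
from h import *
print(get_obs()["joint_positions"].round(2))
p,d=capture("scene"); cv2.imwrite("pics/sc2.png",p[:,:,::-1])
c=calibration("side"); D=np.load("pics/s2_d.npy")
for u,v in ((275,180),(265,165),(285,170),(300,185),(320,190),(240,145),(318,215)): print(u,v,bydepth(c,u,v,D[v,u]).round())
cv2.imwrite("pics/sc2c.png",cv2.resize(p[180:330,190:390,::-1],None,fx=3.9,fy=3.9,interpolation=cv2.INTER_CUBIC))
E
```

```text
[-0.33  0.82  1.28 -0.01  1.03 -0.46]
275 180 [ 524. -158.  443.]
265 165 [ 499. -131.  476.]
285 170 [ 554. -131.  452.]
300 185 [626.  99. 133.]
320 190 [ 653. -146.  377.]
240 145 [ 435. -112.  537.]
318 215 [ 641. -213.  347.]
```

View pics/sc2c.png

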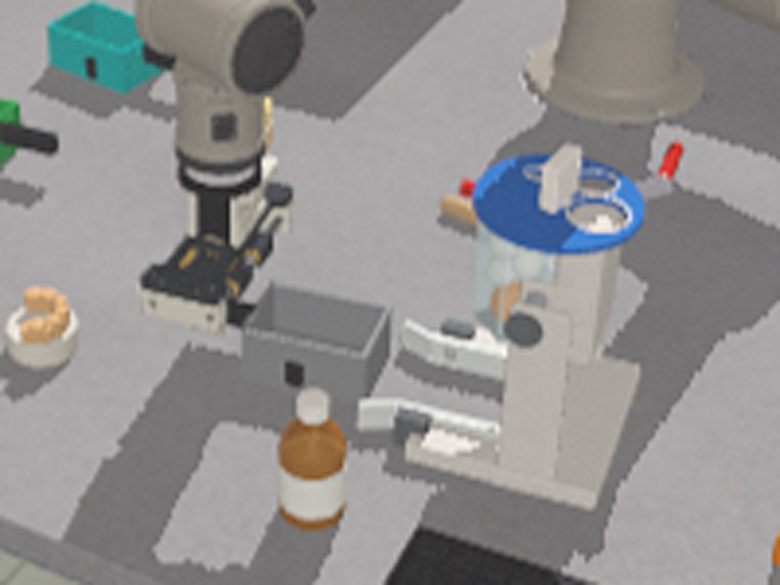

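```bash
python3 - <<'E'
from h import *
import pickle; c=pickle.load(open("pics/w2.pkl","rb")); s=calibration("scene")
a=np.radians(96.6); X=np.array([np.cos(a),np.sin(a)]);Y=np.array([-np.sin(a),np.cos(a)]);O=np.array([625,150.5])
def f(n,p): 
    q=p[:2]-O; print(n,p.round(1),"stand",(q@X).round(1),(q@Y).round(1))
for n,p in (("nl",(169,216)),("nr",(388,209)),("l2",(158,60)),("r2",(395,20))): f(n,onplane(c,*p,55))
o=lambda x,y:(190+x/3.9,180+y/3.9)
for n,p,z in (("fl_rim",(388,305),55),("nl_rim",(270,285),55),("fr_rim",(365,356),55),("nr_rim",(243,328),55),("rail+ tip",(405,322),28),("rail- tip",(360,400),28),("rail+ end",(505,352),28),("rail- end",(495,428),28)):
    f(n,onplane(s,*o(*p),z))
E
```

```text
nl [ 618.6 -121.8   55. ] stand -269.8 37.7
nr [ 696.2 -108.5   55. ] stand -265.5 -40.9
l2 [612.3 -69.3  55. ] stand -216.9 37.9
r2 [685.  -47.1  55. ] stand -203.2 -36.9
fl_rim [605.  -10.2  55. ] stand -157.3 38.3
nl_rim [ 630.2 -120.4   55. ] stand -269.7 26.0
fr_rim [681.2   4.5  55. ] stand -151.5 -39.0
nr_rim [ 698.1 -110.    55. ] stand -267.2 -42.7
rail+ tip [5.886e+02 4.000e-01 2.800e+01] stand -144.9 53.4
rail- tip [707.6  13.6  28. ] stand -145.5 -66.3
rail+ end [585. 100.  28.] stand -45.6 45.6
rail- end [685.1 132.7  28. ] stand -24.6 -57.7
```

```bash
python3 plan.py 659 -100 46 96.6 5
```

```text
t 6.55 pos [ 664.8 -153.    46. ] rpy [179.5   1.1  97.8] d [-5.8 53.   0. ] dyaw -1.2 F [0.4 3.4 5.6] w 17.8 j6 -0.46
f, 10.6,0.3,-0.0,0.24, f, 10.7,0.2,-0.0,0.24, f, 10.7,0.2,-0.0,0.24, f, 10.7,0.2,-0.0,0.24, f, 10.7,0.1,-0.0,0.24
```

```bash
python3 -m jog '[1,10,0,0,1, 1,10,0,0,0.3, 1,10,0,0,0, 1,10,0,0,0]'
python3 plan.py 654.7 -62.6 46 96.6 4
python3 - <<'E'
from h import *
p,d=capture("scene"); 
cv2.imwrite("pics/sc3c.png",cv2.resize(p[200:320,220:380,::-1],None,fx=4.8,fy=4.8,interpolation=cv2.INTER_CUBIC))
E
```

```text
time: 6.95
tool_pos: [661.3, -115.2, 46.2]
tcp_rot: [3.129, 0.022, 1.681]
contact_force: [-0.6, -4.3, 4.6]
grip_width: 17.7
t 6.95 pos [ 661.3 -115.2   46.2] rpy [179.3   1.3  96.3] d [-6.6 52.6 -0.2] dyaw 0.3 F [-0.6 -4.3  4.6] w 17.7 j6 -0.38
f, 13.3,-0.2,0.0,-0.08, f, 13.3,-0.2,0.0,-0.08, f, 13.3,-0.2,0.0,-0.08, f, 13.3,-0.1,0.0,-0.08,
```

View pics/sc3c.png

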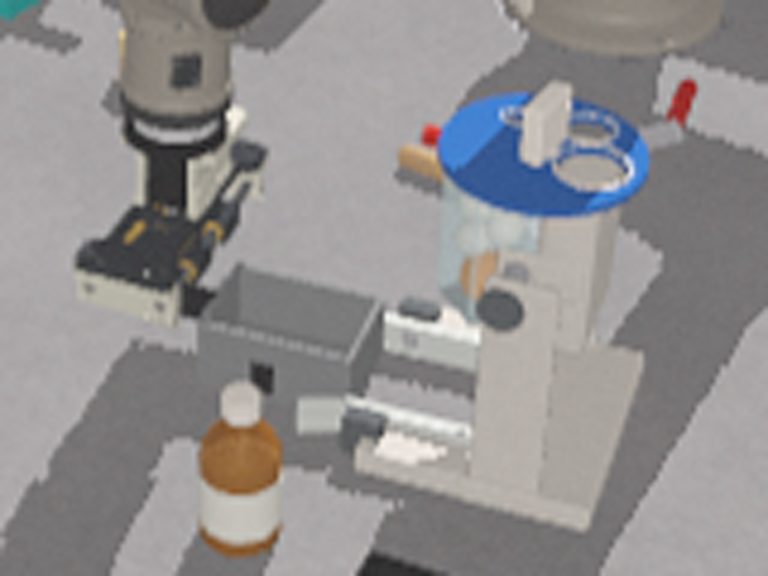

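The tray's front is now between the rails; pushing on.

```bash
python3 -m jog '[1,10,0,0,0, 1,10,0,0,0, 1,10,0,0,0, 1,10,0,0,0]'
python3 plan.py 654.7 -62.6 46 96.6 1
python3 -m jog '[1,10,0,0,0, 1,10,0,0,0]'
python3 plan.py 650.5 -26 46 96.6 4
```

```text
time: 7.4
tool_pos: [656.9, -73.4, 46.2]
tcp_rot: [3.127, 0.023, 1.68]
contact_force: [1.1, -3.7, 5.7]
grip_width: 17.9
t 7.4 pos [656.9 -73.4  46.2] rpy [179.2   1.3  96.3] d [-2.2 10.8 -0.2] dyaw 0.3 F [ 1.1 -3.7  5.7] w 17.9 j6 -0.32
f, 11.0,-1.0,0.2,-0.33, 
time: 7.6
tool_pos: [654.7, -52.9, 46.3]
tcp_rot: [3.126, 0.024, 1.68]
contact_force: [-0.4, -3.3, 5.9]
grip_width: 17.8
t 7.6 pos [654.7 -52.9  46.3] rpy [179.1   1.4  96.3] d [-4.2 26.9 -0.3] dyaw 0.3 F [-0.4 -3.3  5.9] w 17.8 j6 -0.29
f, 6.8,-0.3,0.1,-0.09, f, 6.8,-0.3,0.1,-0.09, f, 6.8,-0.3,0.1,-0.09, f, 6.8,-0.3,0.1,-0.09,
```

```bash
python3 -m jog '[1,6,-0.5,0,-0.3, 1,6,0,0,0, 1,6,0,0,0]'
python3 -m jog '[1,5,0,0,0, 1,5,0,0,0]'
python3 -m jog '[1,5,0,0,0]'
python3 -m jog '[1,5,0,0,0]'
```

```text
time: 7.9
tool_pos: [652.0, -34.0, 46.3]
tcp_rot: [3.125, 0.026, 1.686]
contact_force: [1.6, -9.9, 4.9]
grip_width: 17.7
time: 8.1
tool_pos: [651.0, -25.1, 46.3]
tcp_rot: [3.125, 0.028, 1.685]
contact_force: [-0.1, -3.9, 5.4]
grip_width: 17.5
time: 8.2
tool_pos: [650.2, -21.3, 46.3]
tcp_rot: [3.126, 0.031, 1.686]
contact_force: [-2.5, -24.6, 7.1]
grip_width: 18.0
time: 8.3
tool_pos: [649.4, -20.8, 46.5]
tcp_rot: [3.127, 0.038, 1.687]
contact_force: [-2.2, -33.4, 6.6]
grip_width: 17.9
```

Force peaked passing the detents (−10 N), dropped, then rose to 33 N at the stop. Releasing and checking.

```bash
python3 -m jog '[0.4,0,0,0,0, 0.4,0,0,0,0, 0.4,0,0,0,0, 0.4,0,0,0,0]'
python3 - <<'E'
from h import *
p,d=capture("scene"); 
cv2.imwrite("pics/sc4c.png",cv2.resize(p[200:320,220:380,::-1],None,fx=4.8,fy=4.8,interpolation=cv2.INTER_CUBIC))
E
python3 plan.py 655 -60 330 96.6 7
```

```text
time: 8.7
tool_pos: [646.9, -19.2, 43.8]
tcp_rot: [3.133, 0.035, 1.685]
contact_force: [-0.6, 0.2, -0.3]
grip_width: 45.3
t 8.75 pos [646.9 -19.1  43.7] rpy [179.5   2.   96.5] d [  8.1 -40.9 286.3] dyaw 0.1 F [ 0.6 -0.4 -0.4] w 49.2 j6 -0.23
f, -5.9,0.5,-40.9,-0.01, f, -5.9,0.5,-40.9,-0.01, f, -5.9,0.5,-40.9,-0.01, f, -5.9,0.5,-40.9,-0.01, f, -5.9,0.5,-40.9,-0.01
f, -5.9,0.5,-40.9,-0.01, f, -5.9,0.5,-40.9,-0.01,
```

View pics/sc4c.png

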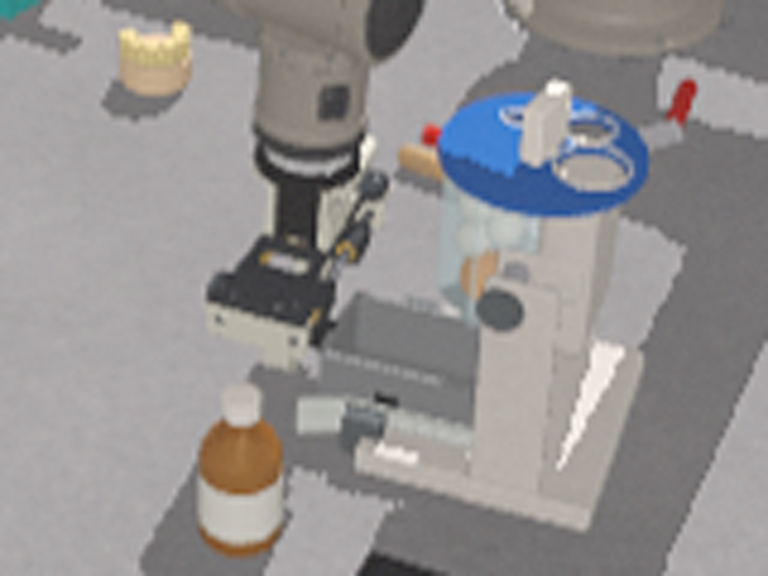

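Tray is in, its ridge (385,400) beyond the detent housing. Lifting off and looking at the cap.

```bash
python3 -m jog '[0.2,-3,0,-30,0, 0.2,-10,0,-45,0, 0,-10,0,-45,0, 0,-8,0,-50,0, 0,0,0,-50,0]'
python3 -m jog '[0,0,0,-50,0, 0,0,0,-45,0, 0,0,0,0,0]'
python3 plan.py 625 90 355 96.6 4
python3 - <<'E'
from h import *
import pickle
c=calibration("wrist"); p,d=capture("wrist"); cv2.imwrite("pics/w3.png",p[:,:,::-1]); np.save("pics/w3_d.npy",d)
pickle.dump(c,open("pics/w3.pkl","wb"))
E
```

```text
time: 9.25
tool_pos: [644.0, -40.1, 259.3]
tcp_rot: [-3.129, 0.027, 1.688]
contact_force: [0.5, -0.5, -0.5]
grip_width: 88.9
time: 9.55
tool_pos: [645.5, -36.2, 365.1]
tcp_rot: [3.141, 0.029, 1.689]
contact_force: [-0.6, -0.5, 0.3]
grip_width: 92.1
t 9.55 pos [645.5 -36.2 365.1] rpy [179.9   1.7  96.8] d [-20.5 126.2 -10.1] dyaw -0.2 F [-0.6 -0.5  0.3] w 92.1 j6 -0.28
f, 31.9,-1.4,2.5,0.04, f, 31.9,-1.4,2.5,0.04, f, 31.9,-1.4,2.5,0.04, f, 31.9,-1.4,2.5,0.04,
```

View pics/w3.png

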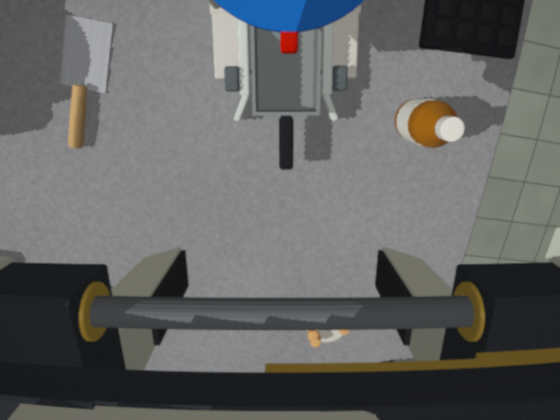

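Wrist view: tray docked between rails, near rim at y=113, handle (287,143), pointer (289,41). Moving forward to see the cap.

```bash
python3 - <<'E'
from h import *
import pickle; c=pickle.load(open("pics/w3.pkl","rb"))
for n,p,z in (("tip+",(238,119),28),("tip-",(335,118),28),("tray nl",(251,113),55),("tray nr",(322,114),55),("h end",(286.5,168),51),("h st",(286.5,117),51),("ptr",(289,41),232),("det+",(232,78),28),("det-",(341,78),28)): print(n,onplane(c,*p,z).round(1))
E
python3 -m jog '[0,30,0,0,0, 0,30,0,0,0, 0,30,0,0,0, 0,10,0,0,0, 0,0,0,0,0]'
python3 - <<'E'
from h import *
import pickle
c=calibration("wrist"); p,d=capture("wrist"); cv2.imwrite("pics/w4.png",p[:,:,::-1]); np.save("pics/w4_d.npy",d)
pickle.dump(c,open("pics/w4.pkl","wb"))
E
```

```text
tip+ [585.2  -0.   28. ]
tip- [707.1  15.9  28. ]
tray nl [602.8  11.4  55. ]
tray nr [686.8  20.3  55. ]
h end [653.1 -50.7  51. ]
h st [645.4  11.4  51. ]
ptr [636.7  76.1 232. ]
det+ [573.4  48.9  28. ]
det- [706.8  65.   28. ]
time: 10.1
tool_pos: [631.4, 66.5, 351.0]
tcp_rot: [-3.126, 0.025, 1.689]
contact_force: [0.2, -0.6, -0.3]
grip_width: 91.6
```

View pics/w4.png

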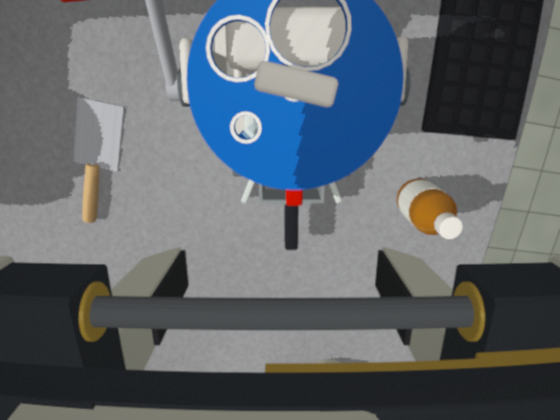

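Cap seen from above: bar (297,84), small hole (246,127), middle hole (238,48), large hole (307,25), pointer (294,197).

```bash
python3 - <<'E'
from h import *
import pickle; c=pickle.load(open("pics/w4.pkl","rb"))
P=cv2.imread("pics/w4.png"); h=cv2.cvtColor(P,cv2.COLOR_BGR2HSV)
k=cv2.inRange(h,(100,150,60),(125,255,255)); k[260:]=0
pts=cv2.convexHull(cv2.findNonZero(k))[:,0].astype(float); pts=pts[pts[:,1]>2]
W=np.array([onplane(c,u,v,240)[:2] for u,v in pts])
A=np.c_[2*W,np.ones(len(W))]; b=(W**2).sum(1); s=np.linalg.lstsq(A,b,rcond=None)[0]; C=s[:2]; print("cap ctr",C,"r",np.sqrt(s[2]+C@C))
ang={}
for n,p,z in (("small",(246,127),240),("mid",(238.5,48),240),("large",(307,26),240),("ptr",(294,197),232)):
    w=onplane(c,*p,z)[:2]; d=w-C; ang[n]=np.degrees(np.arctan2(d[1],d[0])); print(n,w.round(1),"r",np.hypot(*d).round(1),ang[n].round(1))
print("mid->ptr ccw",(ang["ptr"]-ang["mid"])%360,"small->ptr",(ang["ptr"]-ang["small"])%360,"large",(ang["ptr"]-ang["large"])%360)
# bar top: light mask
b0=cv2.inRange(h,(0,0,110),(179,60,255)); b0[:55]=0; b0[112:]=0; b0[:,:250]=0; b0[:,345:]=0
n,l,st,ce=cv2.connectedComponentsWithStats(b0); i=1+np.argmax(st[1:,4]); print(st[i],ce[i])
co=max(cv2.findContours((l==i).astype(np.uint8),0,2)[0],key=cv2.contourArea)[:,0]
W=np.array([onplane(c,u,v,282)[:2] for u,v in co.astype(float)]).astype(np.float32); print(cv2.minAreaRect(W))
E
```

```text
cap ctr [627.1539447  150.83632722] r 69.17975493519735
small [599.  120.4] r 41.4 -132.8
mid [589.8 168.8] r 41.5 154.3
large [630.5 186.6] r 35.9 84.6
ptr [637.1  74.1] r 77.4 -82.6
mid->ptr ccw 123.06393775459111 small->ptr 50.12280907303895 large 192.75758137686032
[ 250   55   91   52 3454] [295.38766647  77.44904459]
((626.3809814453125, 152.34664916992188), (46.85271453857422, 25.944915771484375), 6.874075889587402)
```

```bash
python3 - <<'E'
import cv2
P=cv2.imread("pics/w4.png"); cv2.imwrite("pics/w4c.png",cv2.resize(P[45:125,240:350],None,fx=7,fy=7,interpolation=cv2.INTER_CUBIC))
E
```

```text
(no output)
```

View pics/w4c.png

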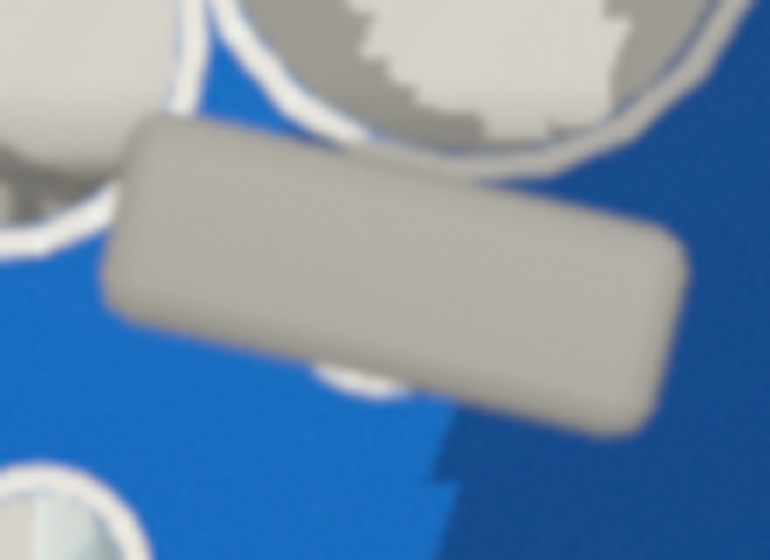

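```bash
python3 - <<'E'
from h import *
import pickle; c=pickle.load(open("pics/w4.pkl","rb"))
W=[onplane(c,240+x/7,45+y/7,282)[:2] for x,y in ((130,110),(690,235),(645,440),(100,310))]
W=np.array(W); print(W.round(1),W.mean(0))
d=(W[1]+W[2]-W[0]-W[3]); print(np.degrees(np.arctan2(d[1],d[0])), np.hypot(*d)/2)
E
```

```text
[[606.6 160.1]
 [649.2 156.3]
 [648.2 141. ]
 [605.8 145.5]] [627.42016956 150.72330847]
-5.645164476746927 42.714753546655984
```

```bash
python3 plan.py 627.4 150.7 350 -5.6 12
```

```text
t 10.15 pos [631.4  65.8 350.9] rpy [-179.1    1.4   96.7] d [-4.  84.9 -0.9] dyaw -102.3 F [ 0.9  0.3 -0.5] w 91.9 j6 -0.12
f, 7.1,0.5,0.1,8.53, f, 7.1,-0.6,0.1,8.53, f, 6.9,-1.6,0.1,8.53, f, 6.6,-2.6,0.1,8.53, f, 6.1,-3.6,0.1,8.53
f, 5.5,-4.4,0.1,8.53, f, 4.8,-5.2,0.1,8.53, f, 4.0,-5.9,0.1,8.53, f, 3.1,-6.4,0.1,8.53, f, 2.1,-6.8,0.1,8.53
f, 1.1,-7.0,0.1,8.53, f, 0.0,-7.1,0.1,8.53,
```

```bash
python3 -m jog '[0,7,0.5,0,8.5, 0,7,-0.5,0,8.5, 0,7,-1.5,0,8.5, 0,6.5,-2.5,0,8.5, 0,6,-3.5,0,8.5]'
python3 -m jog '[0,5.5,-4.5,0,8.5, 0,5,-5,0,8.5, 0,4,-6,0,8.5, 0,3,-6.5,0,8.5, 0,2,-7,0,8.5]'
python3 -m jog '[0,1,-7,0,8.5, 0,0,-7,0,8.5, 0,0,0,0,0]'
python3 plan.py 627.4 150.7 274 -5.6 2
```

```text
time: 10.65
tool_pos: [631.3, 93.8, 346.4]
tcp_rot: [3.138, 0.034, 0.932]
contact_force: [0.3, -0.7, -0.3]
grip_width: 92.0
time: 11.15
tool_pos: [631.5, 122.2, 342.0]
tcp_rot: [3.114, 0.027, 0.181]
contact_force: [0.4, 0.0, -0.3]
grip_width: 91.6
time: 11.45
tool_pos: [632.0, 132.5, 339.5]
tcp_rot: [3.106, 0.021, -0.121]
contact_force: [0.5, 0.7, 0.5]
grip_width: 91.5
t 11.45 pos [632.  132.5 339.5] rpy [178.    1.2  -6.9] d [ -4.6  18.2 -65.5] dyaw 1.3 F [0.5 0.7 0.5] w 91.5 j6 1.79
f, -3.4,-8.7,32.7,-0.66, f, -3.3,-8.8,32.7,-0.66,
```

```bash
python3 -m jog '[0,-5,-18,0,-1.3, 0,0,0,0,0]'
python3 plan.py 627.4 150.7 274 -5.6 2
```

```text
time: 11.65
tool_pos: [629.6, 149.9, 338.1]
tcp_rot: [3.106, 0.023, -0.092]
contact_force: [-0.6, 0.5, 0.4]
grip_width: 91.8
t 11.65 pos [629.6 149.9 338.1] rpy [178.    1.3  -5.3] d [ -2.2   0.8 -64.1] dyaw -0.3 F [-0.6  0.5  0.4] w 91.8 j6 1.79
f, -1.1,-0.3,32.1,0.16, f, -1.1,-0.3,32.1,0.16,
```

```bash
python3 -m jog '[0.3,-2,-1,30,0, 0.5,0,0,25,0, 0.6,0,0,7,0, 0.6,0,0,0,0]'
python3 plan.py 627.4 150.7 274 -5.6 1
```

```text
time: 12.05
tool_pos: [626.6, 148.6, 275.4]
tcp_rot: [3.106, 0.02, -0.082]
contact_force: [-0.1, 0.1, 1.0]
grip_width: 64.1
t 12.05 pos [626.6 148.6 275.4] rpy [178.    1.2  -4.7] d [ 0.8  2.1 -1.4] dyaw -0.9 F [-0.1  0.1  1. ] w 64.1 j6 1.78
f, 0.7,-2.2,1.4,0.89,
```

```bash
python3 -m jog '[1,1,-2,1,0.9, 1,0,0,0,0, 1,0,0,0,0, 1,0,0,0,0, 1,0,0,0,0]'
python3 -m jog '[1,0,0,0,0, 1,0,0,0,0, 1,0,0,0,0]'
python3 plan.py 627.4 150.7 274 -5.6 1
```

```text
time: 12.55
tool_pos: [629.5, 150.6, 278.6]
tcp_rot: [3.107, 0.013, -0.098]
contact_force: [-0.4, -0.5, -0.3]
grip_width: 24.3
time: 12.85
tool_pos: [629.6, 151.4, 278.9]
tcp_rot: [3.109, 0.013, -0.098]
contact_force: [0.1, -1.4, -0.2]
grip_width: 16.1
t 12.85 pos [629.6 151.4 278.9] rpy [178.1   0.7  -5.6] d [-2.2 -0.7 -4.9] dyaw -0.0 F [ 0.1 -1.4 -0.2] w 16.1 j6 1.8
f, -2.1,0.9,4.9,0.01,
```

```bash
python3 -m jog '[1,0,0,0,-6, 1,0,0,0,-6, 1,0,0,0,-6, 1,0,0,0,-6]'
python3 plan.py 628 151 276 116.4 1
python3 -m jog '[1,0,0,0,-7, 1,0,0,0,-7, 1,0,0,0,-7, 1,0,0,0,-7]'
python3 plan.py 628 151 276 116.4 1
```

```text
time: 13.25
tool_pos: [629.5, 152.0, 278.9]
tcp_rot: [3.119, 0.025, 0.335]
contact_force: [-0.6, 1.1, -1.3]
grip_width: 15.7
t 13.25 pos [629.5 152.  278.9] rpy [178.7   1.4  19.2] d [-1.5 -1.  -2.9] dyaw 97.2 F [-0.6  1.1 -1.3] w 15.7 j6 1.37
f, -1.8,0.4,2.9,-97.19, 
time: 13.65
tool_pos: [629.2, 152.6, 278.9]
tcp_rot: [3.135, 0.032, 0.844]
contact_force: [-0.2, 1.4, 0.7]
grip_width: 15.8
t 13.65 pos [629.2 152.6 278.9] rpy [179.6   1.8  48.4] d [-1.2 -1.6 -2.9] dyaw 68.0 F [-0.2  1.4  0.7] w 15.8 j6 0.86
f, -2.0,0.2,2.9,-68.03,
```

```bash
python3 -m jog '[1,-1,0,0,-7, 1,0,0,0,-7, 1,0,0,0,-7, 1,0,0,0,-7, 1,0,0,0,-7]'
python3 plan.py 628 151 276 116.4 1
python3 -m jog '[1,-1,0,0,-7, 1,0,0,0,-7, 1,0,0,0,-7, 1,0,0,0,-7]'
python3 plan.py 628 151 276 116.4 1
```

```text
time: 14.15
tool_pos: [628.4, 152.9, 278.8]
tcp_rot: [-3.128, 0.028, 1.482]
contact_force: [-1.6, 1.0, -1.3]
grip_width: 16.1
t 14.15 pos [628.4 152.9 278.8] rpy [-179.2    1.6   84.9] d [-0.4 -1.9 -2.8] dyaw 31.5 F [-1.6  1.  -1.3] w 16.1 j6 0.22
f, -2.0,-0.3,2.8,-31.48, 
time: 14.55
tool_pos: [627.8, 152.5, 278.8]
tcp_rot: [-3.116, 0.018, 1.992]
contact_force: [-2.7, 0.3, -1.0]
grip_width: 16.0
t 14.55 pos [627.8 152.5 278.8] rpy [-178.5    1.   114.1] d [ 0.2 -1.5 -2.8] dyaw 2.3 F [-2.7  0.3 -1. ] w 16.0 j6 -0.29
f, -1.5,-0.4,2.8,-2.25,
```

```bash
python3 -m jog '[1,0,0,0,-2.3, 1,0,0,0,0, 0.4,0,0,0,0, 0.4,0,0,0,0, 0.4,0,0,0,0]'
python3 -m jog '[0,-2,0,-40,0, 0,-5,0,-40,0]'
python3 plan.py 635 80 355 97 3

```

```text
time: 15.05
tool_pos: [627.7, 151.9, 278.9]
tcp_rot: [-3.114, 0.018, 2.034]
contact_force: [0.1, -0.2, 0.7]
grip_width: 35.5
time: 15.25
tool_pos: [630.0, 147.7, 354.1]
tcp_rot: [-3.101, 0.014, 2.033]
contact_force: [0.3, 0.1, 0.8]
grip_width: 51.6
t 15.25 pos [630.  147.7 354.1] rpy [-177.7    0.8  116.5] d [  5.  -67.7   0.9] dyaw -19.5 F [0.3 0.1 0.8] w 51.6 j6 -0.34
f, -20.9,-8.6,-0.3,6.50, f, -21.8,-6.2,-0.3,6.50, f, -22.3,-3.6,-0.3,6.50,
```

```bash
python3 -m jog '[0,-21,-9,0,6.5, 0,-22,-6,0,6.5, 0,-22,-4,0,6.5, 0,0,0,0,0]'
python3 - <<'E'
from h import *
import pickle
c=calibration("wrist"); p,d=capture("wrist"); cv2.imwrite("pics/w5.png",p[:,:,::-1]); np.save("pics/w5_d.npy",d)
pickle.dump(c,open("pics/w5.pkl","wb"))
E
```

```text
time: 15.65
tool_pos: [636.2, 77.9, 363.6]
tcp_rot: [-3.121, 0.029, 1.679]
contact_force: [-0.6, -0.5, -0.1]
grip_width: 83.3
```

View pics/w5.png

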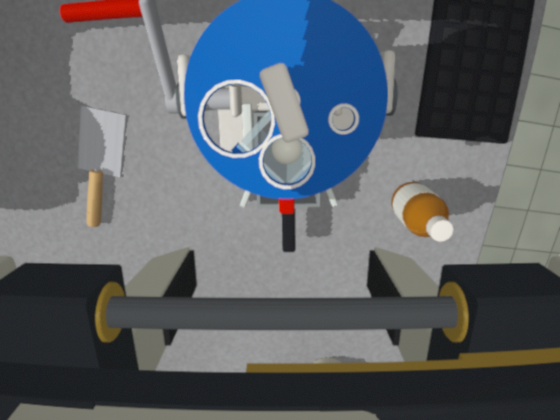

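Middle hole (287,162) is over the outlet at the pointer (287,205), with a white ball visible beneath. The red crank grip spans (62,13)–(145,8). Now the numbers.

```bash
python3 - <<'E'
from h import *
import pickle; c=pickle.load(open("pics/w5.pkl","rb"))
P=cv2.imread("pics/w5.png"); h=cv2.cvtColor(P,cv2.COLOR_BGR2HSV)
k=cv2.inRange(h,(100,150,60),(125,255,255)); k[260:]=0
pts=cv2.convexHull(cv2.findNonZero(k))[:,0].astype(float); pts=pts[pts[:,1]>2]
W=np.array([onplane(c,u,v,240)[:2] for u,v in pts])
s=np.linalg.lstsq(np.c_[2*W,np.ones(len(W))],(W**2).sum(1),rcond=None)[0]; C=s[:2]; print("cap ctr",C,"r",np.sqrt(s[2]+C@C))
for n,p,z in (("small",(344,118.5),240),("mid",(287,161.5),240),("large",(236.5,119),240),("ptr",(287.5,205),232)):
    w=onplane(c,*p,z)[:2]; d=w-C; print(n,w.round(1),"r",np.hypot(*d).round(1),np.degrees(np.arctan2(d[1],d[0])).round(1))
a=np.radians(97.1); X=np.array([np.cos(a),np.sin(a)]);Y=np.array([-np.sin(a),np.cos(a)])
for p in ((64,13),(142,8)):
    w=onplane(c,*p,210)[:2]; print("grip",w,(w-C)@X,(w-C)@Y)
print("expected",C+69.3*X+136*Y)
E
```

```text
cap ctr [627.20208714 150.77738084] r 69.18772839936365
small [669.  143.5] r 42.4 -9.9
mid [633.5 109.2] r 42.1 -81.4
large [595.5 134.9] r 35.5 -153.4
ptr [637.8  74.2] r 77.3 -82.1
grip [454.41791159 198.8491561 ] 69.05953716282629 165.5175133420667
grip [515.76511145 205.46609849] 68.04313592843813 103.82286376654035
expected [483.67936124 202.7361833 ]
```

Cap centred: mid hole at −81.4° versus pointer −82.1° (within 1.5°). The crank grip measures ≈(484,203,210). Going to it.

```bash
python3 plan.py 481.7 202.5 330 187.1 11
```

```text
t 15.7 pos [636.1  79.3 363.5] rpy [-178.8    1.6   96.4] d [-154.4  123.2  -33.5] dyaw 90.7 F [0.2 0.5 0.2] w 87.3 j6 -0.1
f, 12.7,-12.7,3.0,-8.24, f, 14.4,-10.7,3.0,-8.24, f, 15.8,-8.6,3.0,-8.24, f, 16.8,-6.2,3.0,-8.24, f, 17.6,-3.7,3.0,-8.24
f, 17.9,-1.2,3.0,-8.24, f, 17.9,1.4,3.0,-8.24, f, 17.5,4.0,3.0,-8.24, f, 16.8,6.4,3.0,-8.24, f, 15.7,8.8,3.0,-8.24
f, 14.3,10.9,3.0,-8.24,
```

```bash
python3 -m jog '[0,13,-13,0,-8.3, 0,14,-11,0,-8.3, 0,16,-9,0,-8.3, 0,17,-6,0,-8.3, 0,18,-4,0,-8.3]'
python3 -m jog '[0,18,-1,3,-8.3, 0,18,1,3,-8.3, 0,18,4,3,-8.3, 0,17,6,3,-8.3, 0,16,9,3,-8.3]'
python3 -m jog '[0,14,11,3,-8.3, 0,0,0,0,0]'
python3 plan.py 481.7 202.5 280 187.1 2
```

```text
time: 16.2
tool_pos: [562.0, 138.9, 361.1]
tcp_rot: [-3.107, 0.003, 2.434]
contact_force: [-0.1, -0.6, 0.1]
grip_width: 92.1
time: 16.7
tool_pos: [482.8, 198.9, 345.8]
tcp_rot: [-3.116, -0.022, -3.1]
contact_force: [0.0, 1.0, 0.3]
grip_width: 92.0
time: 16.9
tool_pos: [465.3, 212.5, 342.7]
tcp_rot: [-3.12, -0.026, -2.943]
contact_force: [-1.4, 0.5, 0.1]
grip_width: 91.5
t 16.9 pos [465.3 212.5 342.7] rpy [-178.8   -1.5 -168.6] d [ 16.4 -10.  -62.7] dyaw -4.3 F [-1.4  0.5  0.1] w 91.5 j6 -1.48
f, -7.1,-6.5,31.3,2.14, f, -7.3,-6.2,31.3,2.14,
```

```bash
python3 -m jog '[0,-14,-13,0,4.3, 0,0,0,0,0]'
python3 plan.py 481.7 202.5 216 187.1 3
```

```text
time: 17.1
tool_pos: [481.7, 203.8, 343.1]
tcp_rot: [-3.119, -0.023, -3.02]
contact_force: [0.5, 0.6, -0.3]
grip_width: 91.9
t 17.1 pos [481.7 203.8 343.1] rpy [-178.7   -1.3 -173.1] d [   0.    -1.3 -127.1] dyaw 0.2 F [ 0.5  0.6 -0.3] w 91.9 j6 -1.43
f, 0.0,-0.4,42.4,-0.05, f, 0.0,-0.4,42.4,-0.05, f, 0.0,-0.4,42.4,-0.05,
```

```bash
python3 -m jog '[0,0,0,42,0, 0,0,0,42,0, 0.3,0,0,35,0, 0.5,0,0,5,0]'
python3 plan.py 481.7 202.5 216 187.1 1
python3 - <<'E'
from h import *
p,d=capture("side"); 
cv2.imwrite("pics/s6c.png",cv2.resize(p[110:250,210:370,::-1],None,fx=4.2,fy=4.2,interpolation=cv2.INTER_CUBIC))
E
```

```text
time: 17.5
tool_pos: [481.2, 201.8, 217.8]
tcp_rot: [-3.12, -0.017, -3.023]
contact_force: [-0.9, -0.8, -0.7]
grip_width: 79.9
t 17.5 pos [481.2 201.8 217.8] rpy [-178.8   -1.  -173.2] d [ 0.5  0.7 -1.8] dyaw 0.3 F [-0.9 -0.8 -0.7] w 79.9 j6 -1.42
f, -0.5,0.7,1.8,-0.29,
```

View pics/s6c.png

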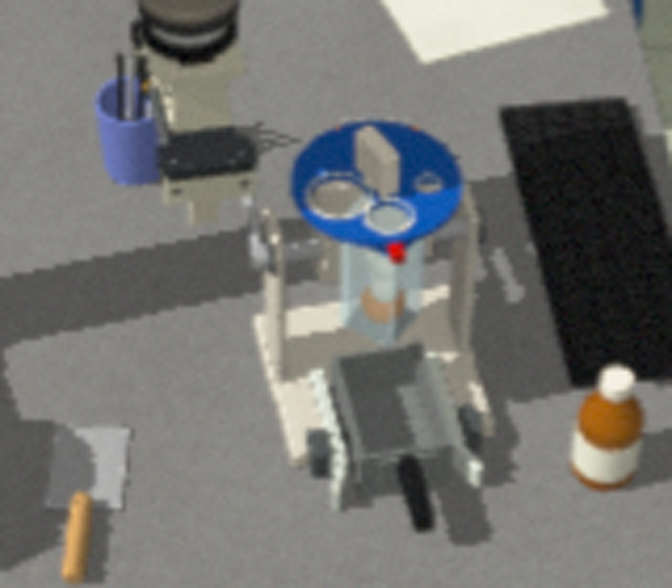

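The drum is upright, the middle hole is at the pointer, the tray is docked. Closing on the crank.

```bash
python3 -m jog '[1,0,0,2,0, 1,0,0,0,0, 1,0,0,0,0, 1,0,0,0,0, 1,0,0,0,0]'
python3 -m jog '[1,0,0,0,0, 1,0,0,0,0, 1,0,0,0,0, 1,0,0,0,0]'
python3 plan.py 481.7 202.5 216 187.1 1
```

```text
time: 18.05
tool_pos: [485.5, 203.2, 223.9]
tcp_rot: [-3.122, -0.003, -3.023]
contact_force: [-0.4, 0.2, -0.2]
grip_width: 36.4
time: 18.45
tool_pos: [485.7, 203.4, 224.8]
tcp_rot: [-3.123, -0.002, -3.023]
contact_force: [0.2, -0.5, -0.8]
grip_width: 13.4
t 18.45 pos [485.7 203.4 224.8] rpy [-1.789e+02 -1.000e-01 -1.732e+02] d [-4.  -0.9 -8.8] dyaw 0.3 F [ 0.2 -0.5 -0.8] w 13.4 j6 -1.42
f, 4.1,-0.4,8.8,-0.29,
```

```bash
python3 -m jog '[0.7,0,0,0,0, 0.7,0,0,0,0, 0.7,0,0,9,0, 1,0,0,1,0, 1,0,0,0,0]'
python3 -m jog '[1,0,0,0,0, 1,0,0,0,0]'
python3 plan.py 481.7 202.5 216 187.1 1
```

```text
time: 18.95
tool_pos: [485.5, 203.1, 213.4]
tcp_rot: [-3.122, -0.003, -3.023]
contact_force: [0.1, 0.7, 0.3]
grip_width: 15.7
time: 19.15
tool_pos: [485.4, 203.1, 213.3]
tcp_rot: [-3.123, -0.003, -3.023]
contact_force: [0.2, -0.1, 1.1]
grip_width: 13.1
t 19.15 pos [485.4 203.1 213.3] rpy [-178.9   -0.2 -173.2] d [-3.7 -0.6  2.7] dyaw 0.3 F [ 0.2 -0.1  1.1] w 13.1 j6 -1.42
f, 3.7,-0.2,-2.7,-0.29,
```

```bash
cat > arc.py <<'E'
import sys; from h import *
a=np.radians(97.1); X=np.array([np.cos(a),np.sin(a)]);Y=np.array([-np.sin(a),np.cos(a)]);O=np.array([627.2,150.8])
dq=float(sys.argv[1]); N=int(sys.argv[2])
o=get_obs(); p=o["tool_pos"]; w=np.degrees(o["tcp_rot"]); x=(p[:2]-O)@X; y=(p[:2]-O)@Y; z=p[2]-3.3-170
th=np.arctan2(x,z); print("t %.2f q=%.3f r=%.1f y=%.1f"%(o["time"],1.047-th,np.hypot(x,z),y),"rpy",w.round(1),"F",o["contact_force"].round(1),"w",round(o["grip_width"],1))
ya=o["tcp_rot"][2]; T=np.array([np.cos(ya),np.sin(ya)]); U=np.array([np.sin(ya),-np.cos(ya)])
for i in range(1,N+1):
    t=th-dq*i; nx,nz=80*np.sin(t),80*np.cos(t); d=(nx-x)*X+((134.2-y)*Y if i==1 else 0); 
    print("1,%.1f,%.1f,%.1f,0"%(d@T,d@U,-(nz-z)),end=", "); x,z=nx,nz
print()
E
python3 arc.py 0.1 5
```

```text
t 19.15 q=-0.001 r=80.1 y=134.3 rpy [-178.9   -0.2 -173.2] F [ 0.2 -0.1  1.1] w 13.1
1,-0.1,-4.4,-6.7,0, 1,-0.0,-5.0,-6.3,0, 1,-0.0,-5.6,-5.7,0, 1,-0.0,-6.1,-5.1,0, 1,-0.0,-6.6,-4.5,0,
```

```bash
python3 -m jog '[1,0,-4.5,-6.5,0, 1,0,-5,-6.5,0, 1,0,-5.5,-5.5,0, 1,0,-6,-5,0, 1,0,-6.5,-4.5,0]'
python3 arc.py 0.1 5
```

```text
time: 19.65
tool_pos: [488.0, 182.2, 239.3]
tcp_rot: [-3.137, -0.005, -3.021]
contact_force: [0.0, 9.0, -4.3]
grip_width: 12.9
t 19.65 q=0.414 r=81.8 y=134.3 rpy [-179.7   -0.3 -173.1] F [ 0.   9.  -4.3] w 12.9
1,-0.1,-7.7,-2.9,0, 1,-0.0,-7.1,-3.7,0, 1,-0.0,-7.4,-3.0,0, 1,-0.0,-7.7,-2.2,0, 1,-0.0,-7.9,-1.5,0,
```

```bash
python3 -m jog '[1,0,-8,-3,0, 1,0,-8,-4,0, 1,0,-8.5,-3,0, 1,0,-9,-2,0, 1,0,-9,-1,0]'
python3 arc.py 0.1 5
```

```text
time: 20.15
tool_pos: [491.9, 151.4, 256.1]
tcp_rot: [3.12, -0.0, -3.018]
contact_force: [-2.9, 11.2, 7.0]
grip_width: 13.0
t 20.15 q=0.841 r=84.6 y=134.2 rpy [ 178.8   -0.  -172.9] F [-2.9 11.2  7. ] w 13.0
1,-0.0,-8.8,3.2,0, 1,-0.0,-8.0,-0.4,0, 1,-0.0,-8.0,0.3,0, 1,-0.0,-7.9,1.1,0, 1,-0.0,-7.8,1.9,0,
```

```bash
python3 -m jog '[1,0,-9,3,0, 1,0,-9,0,0, 1,0,-9,0.5,0, 1,0,-9,1.5,0, 1,0,-9,2.5,0]'
python3 arc.py 0.1 5
```

```text
time: 20.65
tool_pos: [496.1, 116.6, 256.1]
tcp_rot: [3.097, 0.01, -3.015]
contact_force: [-2.4, 6.0, 2.9]
grip_width: 13.1
t 20.65 q=1.258 r=84.7 y=134.3 rpy [ 177.5    0.6 -172.7] F [-2.4  6.   2.9] w 13.1
1,-0.0,-6.8,6.6,0, 1,0.0,-7.5,2.8,0, 1,0.0,-7.2,3.6,0, 1,0.0,-6.8,4.3,0, 1,0.0,-6.3,4.9,0,
```

```bash
python3 -m jog '[1,0,-7,6,0, 1,0,-7.5,3,0, 1,0,-7,4,0]'
python3 arc.py 0.1 5
python3 - <<'E'
from h import *
p,d=capture("scene"); 
cv2.imwrite("pics/sc7c.png",cv2.resize(p[200:320,220:380,::-1],None,fx=4.8,fy=4.8,interpolation=cv2.INTER_CUBIC))
E
```

```text
time: 20.95
tool_pos: [498.6, 97.8, 248.3]
tcp_rot: [3.092, 0.017, -3.014]
contact_force: [-3.6, 6.0, 5.1]
grip_width: 13.0
t 20.95 q=1.502 r=83.5 y=134.2 rpy [ 177.1    1.  -172.7] F [-3.6  6.   5.1] w 13.0
1,0.0,-5.5,7.0,0, 1,0.0,-6.6,4.6,0, 1,0.0,-6.1,5.2,0, 1,0.0,-5.5,5.8,0, 1,0.0,-4.9,6.3,0,
```

View pics/sc7c.png

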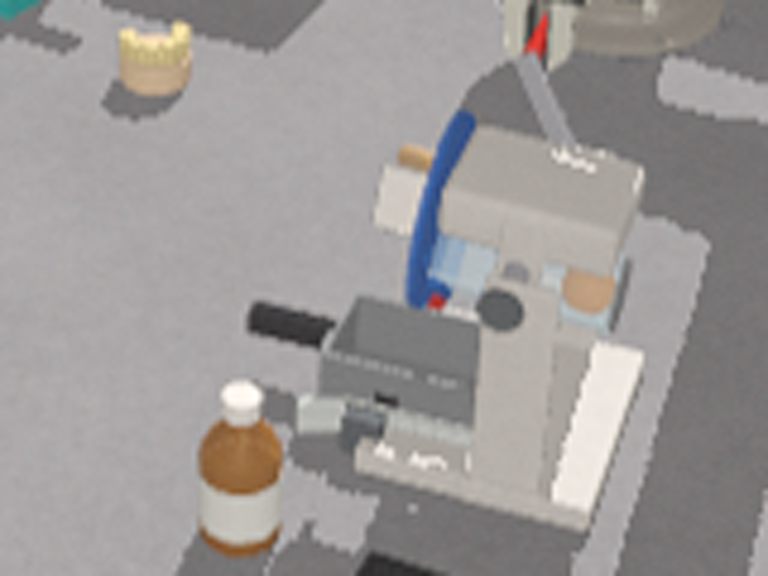

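Drum at ≈1.5 rad, tray still home, orange ball still inside. Tipping further.

```bash
python3 -m jog '[1,0,-5.5,6,0, 1,0,-6.5,4.5,0, 1,0,-6,5,0]'
python3 arc.py 0.1 5
python3 -m jog '[1,0,-5,6,0, 1,0,-5,6,0]'
python3 arc.py 0.1 3
```

```text
time: 21.3
tool_pos: [500.6, 81.0, 235.7]
tcp_rot: [3.09, 0.02, -3.014]
contact_force: [-2.6, 6.6, 3.9]
grip_width: 13.0
t 21.30 q=1.756 r=82.3 y=134.3 rpy [ 177.     1.1 -172.7] F [-2.6  6.6  3.9] w 13.0
1,-0.0,-4.3,7.2,0, 1,0.0,-5.2,6.1,0, 1,0.0,-4.6,6.5,0, 1,0.0,-3.9,7.0,0, 1,0.0,-3.2,7.3,0, 
time: 21.5
tool_pos: [501.7, 72.3, 225.2]
tcp_rot: [3.089, 0.022, -3.013]
contact_force: [-3.0, 3.8, 5.7]
grip_width: 13.4
t 21.50 q=1.924 r=81.2 y=134.2 rpy [ 177.     1.2 -172.7] F [-3.   3.8  5.7] w 13.4
1,0.0,-3.9,7.2,0, 1,0.0,-4.1,6.8,0, 1,0.0,-3.4,7.2,0,
```

```bash
python3 -m jog '[1,0,-4,7,0, 1,0,-2,3.5,0, 1,0,0,0,0, 1,0,0,0,0, 1,0,0,0,0]'
python3 arc.py -0.1 5
python3 - <<'E'
from h import *
p,d=capture("scene"); 
a=cv2.resize(p[210:320,230:370,::-1],None,fx=4.8,fy=4.8,interpolation=cv2.INTER_CUBIC)
cv2.imwrite("pics/sc8c.png",a)
p,d=capture("side"); 
cv2.imwrite("pics/s8c.png",cv2.resize(p[120:250,230:350,::-1],None,fx=4.6,fy=4.6,interpolation=cv2.INTER_CUBIC))
E
```

```text
time: 22.0
tool_pos: [502.4, 66.4, 215.8]
tcp_rot: [3.089, 0.022, -3.014]
contact_force: [-0.3, -0.5, -1.4]
grip_width: 12.9
t 22.00 q=2.061 r=80.5 y=134.2 rpy [ 177.     1.3 -172.7] F [-0.3 -0.5 -1.4] w 12.9
1,-0.1,4.9,-6.3,0, 1,-0.0,5.2,-6.1,0, 1,-0.0,5.8,-5.5,0, 1,-0.0,6.3,-4.9,0, 1,-0.0,6.8,-4.3,0,
```

View pics/sc8c.png

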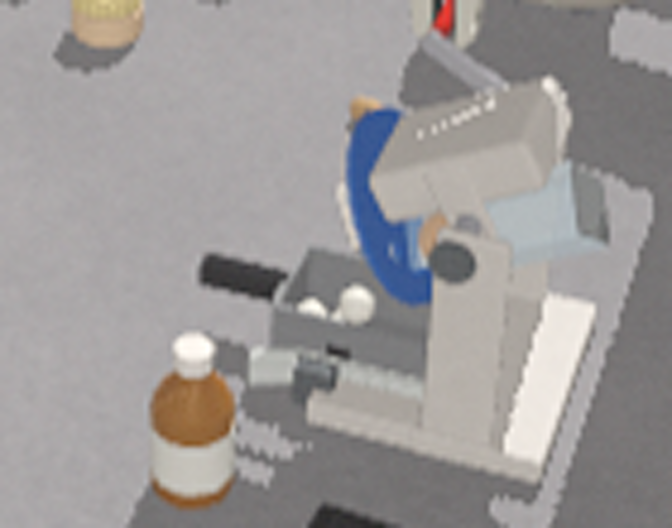

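View pics/s8c.png

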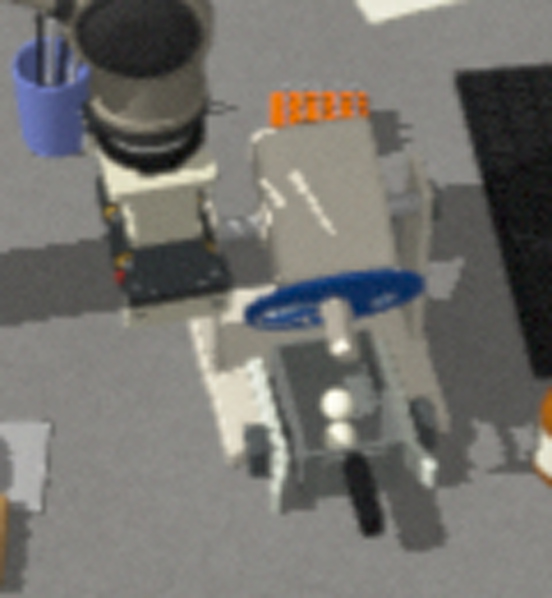

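Two white balls visible in the tray; orange ball inside at the mouth. Waiting a moment for the third.

```bash
python3 -m jog '[1,0,0,0,0, 1,0,0,0,0, 1,0,0,0,0, 1,0,0,0,0, 1,0,0,0,0]'
python3 - <<'E'
from h import *
p,d=capture("scene"); 
a=cv2.resize(p[225:295,280:360,::-1],None,fx=7,fy=7,interpolation=cv2.INTER_CUBIC)
q,d=capture("side"); 
b=cv2.resize(q[165:235,265:345,::-1],None,fx=7,fy=7,interpolation=cv2.INTER_CUBIC)
cv2.imwrite("pics/s9.png",a); cv2.imwrite("pics/s9b.png",b)
E
```

```text
time: 22.6
tool_pos: [502.4, 66.4, 215.8]
tcp_rot: [3.089, 0.022, -3.014]
contact_force: [-0.0, -0.7, -1.0]
grip_width: 13.1
```

View pics/s9.png

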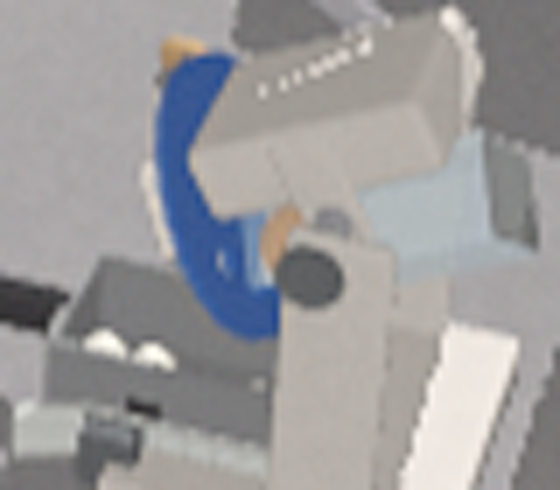

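View pics/s9b.png

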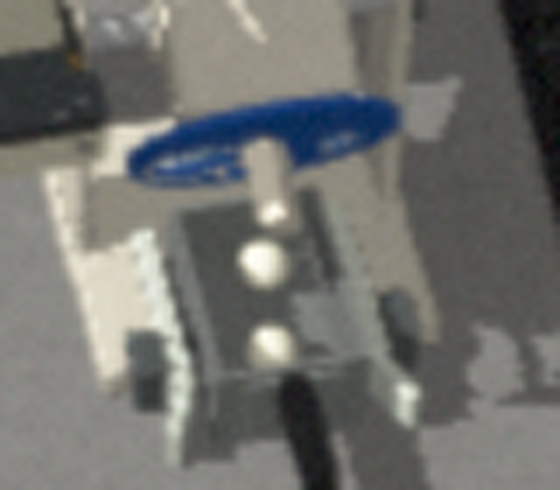

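```bash
python3 - <<'E'
from h import *
c=calibration("side"); s=calibration("scene")
a=np.radians(97.1); X=np.array([np.cos(a),np.sin(a)]);Y=np.array([-np.sin(a),np.cos(a)]);O=np.array([627.2,150.8])
for n,u in (("b1",(302.4,202.4)),("b2",(303.9,214.3)),("bar tip?",(303.7,195.5))):
    w=onplane(c,*u,17); d=w[:2]-O; print(n,w.round(1),"stand",(d@X).round(1),(d@Y).round(1),"scene px",np.array(proj(s,w)).round(1), "crop",((np.array(proj(s,w))-[280,225])*7).round())
# bar end in stand frame at q=2.06
def st(x,y,z): return np.array([*(O+x*X+y*Y),z])
def drum(xd,y,zd,q): # drum coords rel pivot
    return st(xd*np.cos(q)-zd*np.sin(q),y,170+xd*np.sin(q)*-(-1)+zd*np.cos(q)) if 0 else st(xd*np.cos(q)-zd*np.sin(q),y,170+xd*np.sin(q)+zd*np.cos(q))
q=2.06
for n,v in (("outlet",(-42,0,66)),("orange at hole",(-42,0,50)),("white jam+orange",(-42,0,80)),("bar top",(0,0,112))):
    w=drum(*v,q); print(n,"stand",((w[:2]-O)@X).round(),w[2].round(),"side",(np.array(proj(c,w))-[265,165])*7,"scene",(np.array(proj(s,w))-[280,225])*7)
for x in (-130,-110,-90,-70,-50,-35):
    w=st(x,0,17); print(x,"side crop",((np.array(proj(c,w))-[265,165])*7).round(),"scene crop",((np.array(proj(s,w))-[280,225])*7).round())
E
```

```text
b1 [639.3 116.8  17. ] stand -35.3 -7.8 scene px [317.7 282.9] crop [264. 405.]
b2 [639.   59.9  17. ] stand -91.6 -0.5 scene px [302.8 277.8] crop [160. 370.]
bar tip? [647.5 150.1  17. ] stand -3.2 -20.1 scene px [325.7 287.3] crop [320. 436.]
outlet stand -39.0 102.0 side [253.02497902 160.53665236] scene [273.0974361  258.73896486]
orange at hole stand -24.0 109.0 side [247.30255627 130.47276225] scene [302.46165098 252.9265842 ]
white jam+orange stand -51.0 95.0 side [258.04588302 186.92162627] scene [247.65469272 263.77398991]
bar top stand -99.0 117.0 side [280.6847399  228.28377839] scene [155.51451625 205.50682068]
-130 side crop [288. 402.] scene crop [ 88. 351.]
-110 side crop [279. 372.] scene crop [125. 361.]
-90 side crop [271. 343.] scene crop [163. 370.]
-70 side crop [262. 314.] scene crop [201. 379.]
-50 side crop [254. 285.] scene crop [240. 389.]
-35 side crop [247. 264.] scene crop [269. 396.]
```

The two views combine to three distinct balls in the tray: side (302,202) at stand x≈−35; side (304,214) = scene (302,276) at ≈−91; scene (295,274) at ≈−120, hidden in the side view by the near wall. Swinging the drum back.

```bash
python3 -m jog '[1,0,4,-7,0, 1,0,4,-7,0, 1,0,5,-6.5,0, 1,0,5.5,-6,0, 1,0,6,-5.5,0]'
python3 arc.py -0.1 5
```

```text
time: 23.2
tool_pos: [499.5, 90.0, 243.4]
tcp_rot: [3.089, 0.017, -3.015]
contact_force: [6.4, -0.2, -14.3]
grip_width: 13.4
t 23.20 q=1.614 r=83.1 y=134.2 rpy [ 177.     1.  -172.7] F [  6.4  -0.2 -14.3] w 13.4
1,-0.1,8.6,-1.4,0, 1,-0.0,7.3,-3.2,0, 1,-0.0,7.6,-2.5,0, 1,-0.0,7.8,-1.7,0, 1,-0.0,7.9,-0.9,0,
```

```bash
python3 -m jog '[1,0,9,-1,0, 1,0,8,-3.5,0, 1,0,8.5,-2.5,0, 1,0,9,-1.5,0, 1,0,9,-1,0]'
python3 arc.py -0.1 5
```

```text
time: 23.7
tool_pos: [495.9, 121.4, 257.8]
tcp_rot: [3.117, 0.018, -3.016]
contact_force: [0.3, -8.9, 0.5]
grip_width: 12.9
t 23.70 q=1.199 r=85.5 y=134.0 rpy [ 178.6    1.  -172.8] F [ 0.3 -8.9  0.5] w 12.9
1,0.2,8.8,4.6,0, 1,-0.0,8.0,-0.0,0, 1,-0.0,8.0,0.8,0, 1,-0.0,7.8,1.6,0, 1,-0.0,7.6,2.3,0,
```

```bash
python3 -m jog '[1,0,9,4,0, 1,0,9,0,0, 1,0,9,0.5,0, 1,0,8.5,1.5,0, 1,0,8.5,2.5,0]'
python3 arc.py -0.1 5
```

```text
time: 24.2
tool_pos: [492.0, 156.6, 256.7]
tcp_rot: [3.141, 0.024, -3.017]
contact_force: [-2.5, -7.4, 5.7]
grip_width: 13.1
t 24.20 q=0.783 r=86.4 y=133.5 rpy [ 180.     1.4 -172.9] F [-2.5 -7.4  5.7] w 13.1
1,0.7,6.0,8.6,0, 1,-0.0,7.3,3.2,0, 1,-0.0,7.0,3.9,0, 1,-0.0,6.5,4.6,0, 1,-0.0,6.0,5.2,0,
```

```bash
python3 -m jog '[1,0.5,6.5,8,0, 1,0,8,3.5,0, 1,0,7.5,4,0, 1,0,7,5,0]'
python3 arc.py -0.1 4
```

```text
time: 24.6
tool_pos: [489.1, 182.6, 243.4]
tcp_rot: [-3.132, 0.032, -3.016]
contact_force: [0.1, -6.7, 2.9]
grip_width: 13.0
t 24.60 q=0.440 r=85.3 y=133.1 rpy [-179.5    1.8 -172.8] F [ 0.1 -6.7  2.9] w 13.0
1,1.1,3.3,9.3,0, 1,-0.0,5.8,5.5,0, 1,-0.0,5.2,6.0,0, 1,-0.0,4.6,6.5,0,
```

```bash
python3 -m jog '[1,1,3.5,9,0, 1,0,6,5.5,0, 1,0,5.5,6,0, 1,0,5,6.5,0]'
python3 arc.py -0.05 4
```

```text
time: 25.0
tool_pos: [487.1, 201.5, 222.5]
tcp_rot: [-3.127, 0.039, -3.015]
contact_force: [-1.4, -5.8, 4.6]
grip_width: 13.1
t 25.00 q=0.105 r=83.6 y=132.8 rpy [-179.1    2.3 -172.7] F [-1.4 -5.8  4.6] w 13.1
1,1.4,-0.6,5.4,0, 1,-0.0,2.1,3.4,0, 1,-0.0,1.9,3.5,0, 1,-0.0,1.8,3.6,0,
```

```bash
python3 -m jog '[1,1,1,5,0, 1,0,2.5,4,0]'
python3 arc.py -0.05 2
python3 -m jog '[1,0,2,4,0]'
python3 arc.py -0.05 2
```

```text
time: 25.2
tool_pos: [486.9, 203.9, 218.2]
tcp_rot: [-3.123, 0.045, -3.013]
contact_force: [-13.9, -22.1, 38.8]
grip_width: 13.2
t 25.20 q=0.046 r=83.2 y=132.6 rpy [-178.9    2.6 -172.6] F [-13.9 -22.1  38.8] w 13.2
1,1.6,-0.6,5.1,0, 1,-0.0,1.9,3.5,0, 
time: 25.3
tool_pos: [487.0, 203.8, 218.1]
tcp_rot: [-3.118, 0.048, -3.013]
contact_force: [-12.0, -12.4, 30.5]
grip_width: 13.1
t 25.30 q=0.046 r=83.1 y=132.6 rpy [-178.7    2.7 -172.6] F [-12.  -12.4  30.5] w 13.1
1,1.6,-0.5,5.1,0, 1,-0.0,1.9,3.5,0,
```

At the upright stop (force rose to 39 N). Releasing and lifting straight off.

```bash
python3 -m jog '[0.5,0,0,0,0, 0.5,0,0,0,0, 0.5,0,0,0,0, 0.5,0,0,0,0, 0.5,0,0,0,0]'
python3 -m jog '[0.5,0,0,-15,0, 0.5,0,0,-35,0, 0.5,0,0,-45,0, 0.5,0,0,-45,0]'
python3 plan.py 636 78 365 97 11
```

```text
time: 25.8
tool_pos: [487.3, 203.8, 220.7]
tcp_rot: [-3.118, 0.051, -3.012]
contact_force: [0.1, -0.7, 0.4]
grip_width: 45.0
time: 26.2
tool_pos: [477.3, 205.8, 356.1]
tcp_rot: [-3.115, 0.032, -3.012]
contact_force: [1.0, 0.6, 0.1]
grip_width: 45.7
t 26.2 pos [477.3 205.8 356.1] rpy [-178.5    1.8 -172.6] d [ 158.7 -127.8    8.9] dyaw -90.4 F [1.  0.6 0.1] w 45.7 j6 -1.42
f, -12.8,-13.4,-0.8,8.22, f, -14.6,-11.4,-0.8,8.22, f, -16.1,-9.2,-0.8,8.22, f, -17.2,-6.8,-0.8,8.22, f, -18.0,-4.3,-0.8,8.22
f, -18.4,-1.7,-0.8,8.22, f, -18.5,1.0,-0.8,8.22, f, -18.2,3.6,-0.8,8.22, f, -17.5,6.2,-0.8,8.22, f, -16.4,8.6,-0.8,8.22
f, -15.0,10.9,-0.8,8.22,
```

Checking from both fixed cameras.

```bash
python3 - <<'E'
from h import *
p,d=capture("scene"); 
cv2.imwrite("pics/f1.png",cv2.resize(p[205:310,240:370,::-1],None,fx=5.5,fy=5.5,interpolation=cv2.INTER_CUBIC))
q,d=capture("side"); cv2.imwrite("pics/f2f.png",q[:,:,::-1])
cv2.imwrite("pics/f2.png",cv2.resize(q[130:235,240:360,::-1],None,fx=5.5,fy=5.5,interpolation=cv2.INTER_CUBIC))
E
```

```text
(no output)
```

View pics/f1.png

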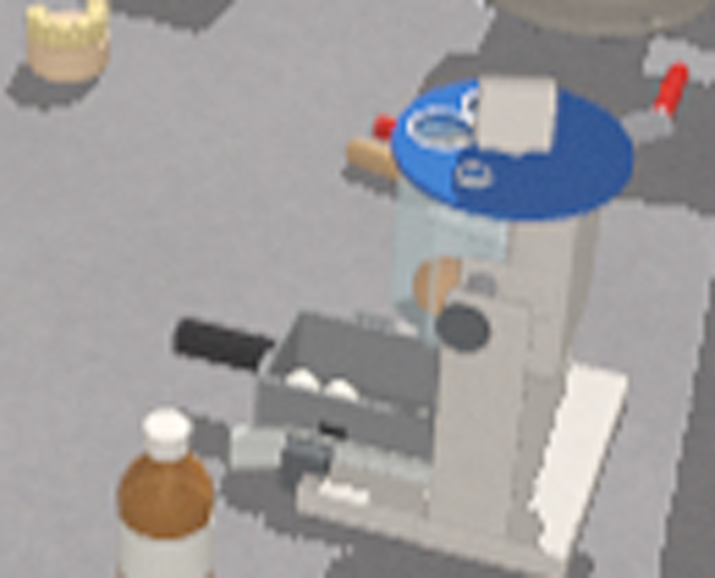

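View pics/f2.png

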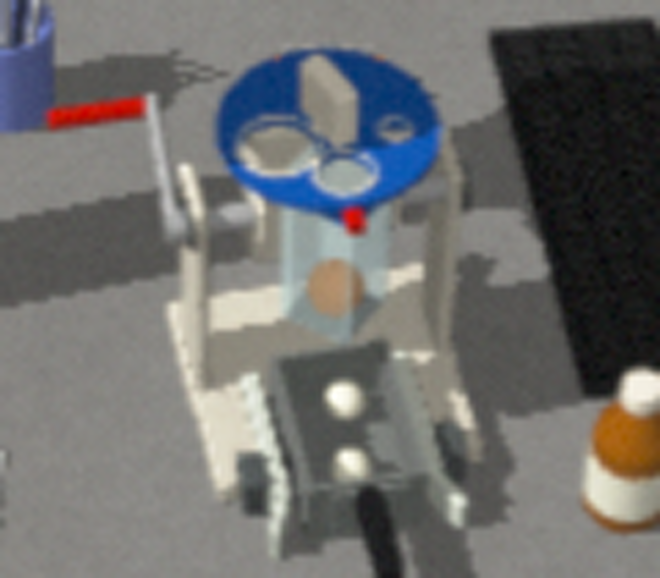

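View pics/f2f.png

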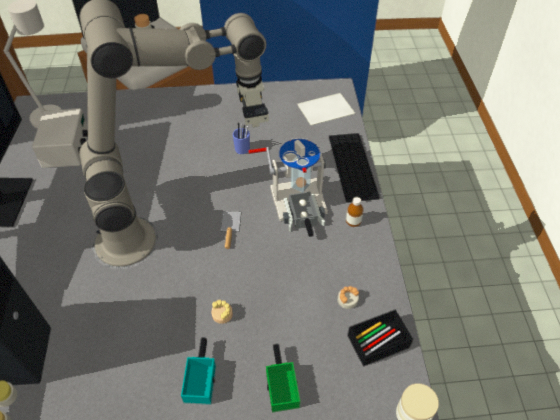

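```bash
python3 - <<'E'
from h import *
for f in ("pics/side0.png","pics/f2f.png"):
    h=cv2.cvtColor(cv2.imread(f),cv2.COLOR_BGR2HSV); k=cv2.inRange(h,(0,200,120),(6,255,255)); z=np.zeros_like(k); z[130:180,235:320]=k[130:180,235:320]
    n,l,st,ce=cv2.connectedComponentsWithStats(z); print(f,[(st[i,4],ce[i].round(1)) for i in range(1,n) if st[i,4]>4])
E
python3 -m jog '[0,-13,-13,-1,8.2, 0,-15,-11,-1,8.2, 0,-16,-9,-1,8.2, 0,-17,-7,-1,8.2, 0,-18,-4,-1,8.2]'
python3 -m jog '[0,-18,-2,-1,8.2, 0,-18.5,1,-1,8.2, 0,-18,4,-1,8.2, 0,-17.5,6,-1,8.2, 0,-16,9,-1,8.2]'
python3 -m jog '[0,-25,11,-1,8.2, 0,-40,0,0,0, 0,-40,0,0,0, 0,-20,0,0,0, 0,0,0,0,0]'
python3 - <<'E'
from h import *
import pickle
c=calibration("wrist"); p,d=capture("wrist"); cv2.imwrite("pics/w9.png",p[:,:,::-1]); pickle.dump(c,open("pics/w9.pkl","wb"))
E
```

```text
pics/side0.png [(np.int32(46), array([256.6, 150. ])), (np.int32(5), array([304. , 169.8]))]
pics/f2f.png [(np.int32(46), array([256.8, 150. ])), (np.int32(5), array([304. , 169.8]))]
time: 26.8
tool_pos: [552.1, 149.7, 369.1]
tcp_rot: [3.129, 0.048, 2.533]
contact_force: [-0.5, -0.3, -1.1]
grip_width: 81.3
time: 27.3
tool_pos: [624.5, 87.9, 372.2]
tcp_rot: [3.108, 0.025, 1.787]
contact_force: [0.4, 0.7, 0.3]
grip_width: 91.7
time: 27.8
tool_pos: [649.8, -39.1, 367.8]
tcp_rot: [3.114, 0.018, 1.633]
contact_force: [0.1, -0.1, 0.1]
grip_width: 91.8
```

View pics/w9.png

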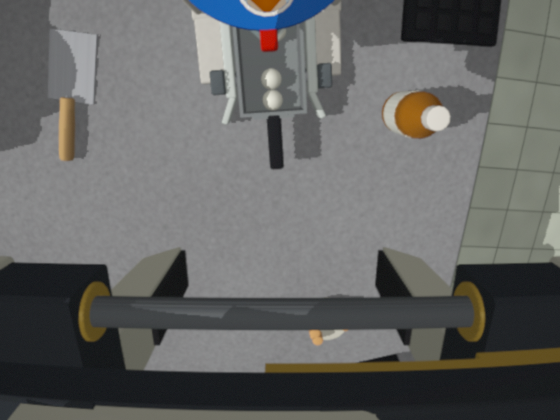

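The wrist view shows two white balls in the tray at (272,78) and (274,99). The third lies at the far end under the cap's overhang, as the side view shows. The orange ball is in the chute at (267,4). Final check of the tray position, then I hand in.

```bash
python3 - <<'E'
from h import *
import pickle; c=pickle.load(open("pics/w9.pkl","rb"))
a=np.radians(97.1); X=np.array([np.cos(a),np.sin(a)]);Y=np.array([-np.sin(a),np.cos(a)]);O=np.array([627.2,150.8])
w=(onplane(c,239,115,55)+onplane(c,308,113,55))[:2]/2-O; print("tray centre x",w@X+59,"y",w@Y)
o=get_obs(); print(o["time"],o["contact_force"].round(1))
print(close_job())
E
```

```text
tray centre x -77.80986840828348 y -0.3902007536002119
27.85 [ 0.5  0.4 -0.2]
the job is handed in; nothing more can be done
None
```

The job is done and handed in at 27.9 s of the 72 s allowed; no verdict is reported.

- **Tray:** I gripped the black handle and slid the grey tray past the detents until it hit the stop at about 33 N. My last wrist-camera view put its centre at x ≈ −77.8 mm, y ≈ −0.4 mm in the stand's frame, inside the required window.
- **Cap:** I turned it about 122° counter-clockwise. The middle hole ended within 1.5° of the pointer and the outlet.
- **Drum:** I tipped it to about 2.06 rad and the three white balls ran into the tray. I then swung it back to its stop at about 39 N and let go. The crank grip's position in the side view matches the start to 0.2 pixels, so the drum is upright.
- **Balls:** No single view showed all three white balls. The two fixed cameras together placed them at x ≈ −35, −91 and −120 mm. The last wrist view showed only two, because the third lies under the cap's overhang. In the final side view the orange ball is the only one left in the chute.
- **Bystanders and arm:** Nothing on the bench looked moved in the final side view, and the gripper was clear, with contact force near zero. I didn't measure the bystanders' positions one by one.

My first stand estimate was about 5 mm off sideways. I corrected it from the depth and wrist views before docking, and no check failed after that.

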